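# Walk the pressing bar up to the coaster clamp

## Task

Walk the heavy stone pressing bar forward to the glue clamp by pushing on alternate ends of its plastic-faced back, in short swings and never more than 20 degrees out of square with the clamp, until it bears on both freshly glued coasters and presses each of them back a touch on its stiff spring. Then turn the red keeper fully closed behind the bar and let go. Keep the bar on the table, never push on it with more than 15 N (the strip cracks; a push in the middle needs more than that), and leave the other things where they are.

Things in the scene. Friction and masses are not known exactly. Their poses are not given: they have to be found in the camera images.
- clamp: Fixed wooden glue clamp. Origin on the table midway between the coasters, level with their front faces when the springs are relaxed; x points away from the robot (pressing direction), y left. Fence 300 mm wide, 75 high, 22 thick, its face 44 mm beyond the origin. On the left a 12 mm high wooden foot, 148 to 208 mm from the origin, runs from the fence to the keeper's post.
- coaster_left: Left sprung coaster: cardboard disc 56 mm across, 6 mm thick, standing on edge on a spring plunger, centre 75 mm left of the clamp origin and 34 mm above the table. Origin at the centre of its front face (towards the robot); x away from the robot, the way it gives: 2.5 N per mm, 12 mm at most.
- coaster_right: Right sprung coaster, the same, 75 mm right of the clamp origin.
- bar: Pale stone bar, about 2.2 kg, 240 mm wide (y), 64 deep (x), top 60 above the table, on two rubber feet (44 x 20, 8 high) 75 mm left and right of its middle. Origin at the table under its middle; x to the clamp, y left. Front face 32 mm ahead of the origin; on its back a slick white plastic strip (10 to 40 mm up), its face 38 mm behind the origin. Friction holds it where it is left.
- bar_left (a point): Point on the bar's front face, 75 mm left of its middle, 34 mm above the table: it meets the middle of the left coaster.
- bar_right (a point): The same, 75 mm right of the middle.
- push_left (a point): Point on the pushing face of the plastic strip, 108 mm left of the bar's middle, 25 mm up. A push here takes half the force of one in the middle: 8 to 11 N against 17 to 22 N. The bar then swings about its other (right) foot, which stays put. Push low, on the strip.
- push_right (a point): The same, 108 mm right of the middle; a push here swings the bar about its left foot.
- keeper (a joint): Red turn-button on an upright hinge 168 mm left of and 84 mm on the robot's side of the clamp origin: blade 90 mm long, 14 thick, 22 to 42 mm up (pin top 60). 0: blade points along the clamp's -x; positive is counter-clockwise from above, to 1.571: stop, closed, along the clamp's -y, some 5 mm behind the back of a bar that is home; negative (to -0.6) leans left. Light friction, 0.05 N m.
- keeper_tip (a point): End of the keeper's blade, on its centre line, 90 mm from the hinge and 32 mm above the table.
- tape_roll: Yellow roll of tape lying flat, 66 mm across, 24 mm high, right of the bar's lane; origin under its centre. Leave alone.
- bead_jar: Green glass jar with white cap, 54 mm across, 65 mm high, right of the clamp; origin under its centre. Leave alone.
- spool: Wooden spool, 48 mm across, 50 mm high, behind the fence; origin under its centre. Leave alone.
- glue_gun: Black glue gun with orange nozzle, about 190 by 130 mm, 40 mm high, lying on the left; origin at the middle of its barrel, near the table. Leave alone.
- mug: Blue mug, 80 mm across, 90 mm high, on the right; origin under its centre. Leave alone.
- pencil: Green pencil, 172 mm long, 8 mm thick, lying on the right; origin under its middle. Leave alone.
- card_stack: Stack of brown card discs, 90 mm across, 30 mm high, on the left; origin under its centre. Leave alone.
There are look-alikes about, which are no part of the job. What is shaped like the bar but orange is not meant.

How it is judged (in metres and radians):
On the way:
1. The bar bears on both coasters (more than 0.4 N on each) while the keeper is still open (less than 0.6 rad) (contact force between bar and coaster_left above 0.4 N and contact force between bar and coaster_right above 0.4 N and value of joint keeper below 0.6 rad), for 0.2 s.
At the end, for the whole second after the job is handed in: The bar stands upright and at rest on the table, pressing both coasters with more than 0.4 N each (0.16 mm of spring), its middle within 30 mm sideways of the clamp's, and the keeper is closed behind it (beyond 1.42 rad) (contact force between bar and coaster_left above 0.4 N and contact force between bar and coaster_right above 0.4 N and value of joint keeper above 1.42 rad and y of bar in the frame of clamp between -0.03 and 0.03 m and angle between bar's own z axis and vertical below 0.05 rad and linear speed of bar below 0.01 m/s); the robot touches nothing.
It fails at once if The bar is pushed with more than 15 N (contact force between any of the fingers, the arm and bar above 15 N).
It fails at once if The bar swings more than 22 degrees out of square with the clamp (angle between the y axis of bar and the y axis of clamp, either way round above 0.384 rad).
It fails at once if The bar is lifted or tipped (height (world z) of bar above 0.012 m or angle between bar's own z axis and vertical above 0.12 rad).
It fails at once if A bystander is moved more than 15 mm (distance of any of tape_roll, bead_jar, spool, glue_gun, mug, pencil, card_stack from where it was at the start of the episode above 0.015 m).
It also fails if it takes over 72 s, if anything falls off the work surface, if the arm or the gripper's body presses on something with over 40 N, if the wrist force passes 120 N, or if a joint passes its speed limit or range.

## Robot

A 7-joint arm with a two-finger parallel gripper is mounted at the origin on the work surface. World frame = base frame: x ahead of the robot, y to its left, z up, the work surface at z = 0. Lengths are in mm, angles in degrees, forces in N, time in s.
With the tool pointing down it reaches from about 425 to 1025 mm from the base axis. Payload 9.4 kg.
Tool frame: the origin (TCP) lies where the fingers leave the gripper's body, on its centre line; the fingertips stand 73 mm ahead of it and the grasp point (between the pads) lies 54 mm ahead of it (env.tcp_to_grasp is the distance from the TCP to the grasp point, in mm); z points along the fingers, y is the line along which they close (so a half turn about z gives the same grasp; the last joint's range is limited). The gripper opens to 85 mm and grips with 20 to 120 N. Pads are 22 mm wide; open, the fingers measure 114 mm over their backs; the gripper's body (76 mm by 85 mm) begins 54 mm behind the grasp point. The pads swing forward as they close: fully open they stand 13 mm farther back than shut.
Start: joints at [65.392, 34.337, -0.143, 91.639, 0.103, 54.024, -4.572], TCP at [250.501, -680.348, 303.875] pointing down, gripper open.
Joint ranges: [-147.43, 147.43], [-19.82, 112.94], [-74.19, 73.91], [6.32, 146.72], [-59.91, 239.91], [6.04, 106.73], [-150.56, 150.56]. Speed limits (degrees/s): [127.2, 127.2, 172.46, 172.46, 180, 180, 180].

## Interface

Orientations are given as [roll, pitch, yaw] about the fixed x, y, z axes, in that order (R = Rz(yaw) Ry(pitch) Rx(roll)).
In Python, from rig import observe, eyes, workorder, env gives the robot as it stands.
- The arm moves only by the tool play_rows, never from a script. Its argument "commands" is a list of rows, each an object with "delta_pos": the shift along the tool's x, y, z in mm, a list of three; "turn": the turn about the tool's z in rad; "hand": the closure, from 0 (fully open) to 1 (shut). In form: [{"delta_pos": [tx, ty, tz], "turn": turn, "hand": hand}, ...]. A call has 1 to 8 rows; each row shifts and turns the commanded pose from where the row before left it, along the tool's axes as they then stand; what a row does not reach is not made up. A row lasts 1/10 s, in which the tool goes at most 50 mm and 8.59 degrees, less where a joint would pass 70% of its speed; a pose out of reach is approached as far as the arm can. A call is refused whole if a number of a shift passes 50 or a number of a turn 0.15, either way. A call with a gripper value outside its range is refused whole. The fingers move at their own pace and stop on an object; "newtons" is the grip in N (left out, the last holds). Time passes only in rows, so rows that do not move let the fingers close. It gives the time, the measured TCP pose, the force and the opening at its end, in the units of the state.
- observe(): the state, without advancing time (a new reading comes with each control period).
- eyes.grab_frame(name): name is "scene" or "top"; returns a dict with "color" (400x640x3 uint8, red, green, blue), "K" (3x3 intrinsics, pixels), "extrinsics" (4x4, takes a point from world to camera coordinates). Camera axes: x right, y down, z forward; pixel columns grow to the right and rows downward; lengths in mm; the calibration is good to about 2 mm. A picture is of the moment at which its call begins. There is no depth.
- workorder.finish_job(): hands the job in, once; it reports no verdict.
The state is a dict: "time": time; "q": joint angles; "qd": joint speeds; "tau": joint torques, N m; "position": TCP position; "eef_rot": TCP orientation; "force": force on the tool from outside, world axes, zero at the start; "wrist_torque": the same for the moment, N m; "finger_gap": opening from 0.0 (shut) to 1.0 (fully open).
Only numpy, scipy, OpenCV 4.12 (cv2) and the standard library are available. Lean on these libraries where they do the work, as an engineer would, in place of code of your own. Each camera call takes 0.05 s, during which the arm holds its last target. There are 200 camera calls.

## Working session

There is one attempt and no reset: what is moved stays moved. The work goes in short steps, Python scripts to look and compute and a tool call to move; the robot and the scene stay as the last step left them, time stands still between calls to the robot, and variables do not carry over. Pictures are saved under pics/ and viewed, on a budget of 10 in all, crops included, one or two more only if the job needs it, and the job is handed in when it is done.

Besides the shell and the picture viewer there is one more tool, called after "Emit:" in YAML: its name, and indented under it one key for each argument. play_rows: Moves the arm, as the interface text tells. Its arguments: {"type":"object","properties":{"commands":{"type":"array","items":{"type":"object","properties":{"delta_pos":{"type":"array","items":{"type":"number"}},"turn":{"type":"number"},"hand":{"type":"number"}}}},"newtons":{"type":"number"}},"required":["commands"]}

```bash
ls; mkdir -p pics; python3 - <<'E'
from rig import observe, eyes, workorder, env
import cv2,numpy as np
np.set_printoptions(precision=4,suppress=True)
for n in("scene","top"):
    f=eyes.grab_frame(n); cv2.imwrite(f"pics/{n}0.png",f["color"][:,:,::-1]); print(n,f["K"],f["extrinsics"])
    np.savez(f"pics/{n}0.npz",**f)
print(observe())
E
```

```text
pics
scene [[446.2728   0.     319.7386]
 [  0.     446.2728 195.398 ]
 [  0.       0.       1.    ]] [[   0.6158    0.7876   -0.0212 -364.5485]
 [   0.4743   -0.392    -0.7883 -212.325 ]
 [  -0.6292    0.4754   -0.615  1815.7841]
 [   0.        0.        0.        1.    ]]
top [[414.4265   0.     316.1343]
 [  0.     414.4265 198.9429]
 [  0.       0.       1.    ]] [[ -0.0252  -0.9997  -0.0067  32.5381]
 [ -0.9842   0.026   -0.1751 558.2567]
 [  0.1752   0.0022  -0.9845 988.5789]
 [  0.       0.       0.       1.    ]]
{'time': 0.1, 'q': array([65.3941, 34.3827, -0.1448, 91.6757,  0.103 , 54.0247, -4.5719]), 'qd': array([ 0.0312, -0.0627, -0.0609, -0.0549, -0.0039, -0.0122,  0.0797]), 'tau': array([  0.0059, -77.7992,   1.5702, -25.8626,   0.0126,   0.0055,
         0.    ]), 'position': array([ 250.3556, -680.0641,  303.0723]), 'eef_rot': array([-179.9174,    0.0081,   20.2141]), 'force': array([-0.6951,  0.5639, -0.2197]), 'wrist_torque': array([-0.0233,  0.0535,  0.0337]), 'finger_gap': 0.9925030175570213}
```

View pics/scene0.png

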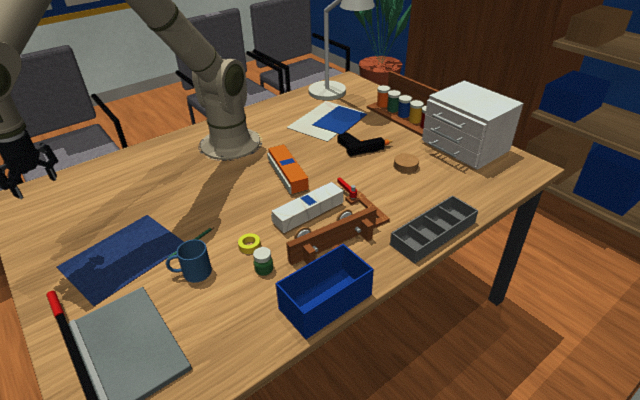

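View pics/top0.png

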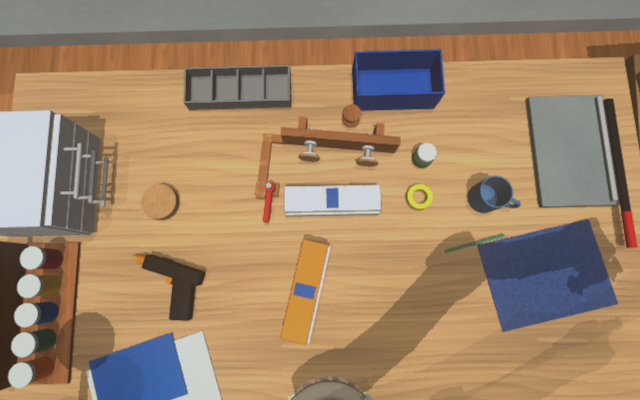

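The top view shows the clamp at about (340,140), with coasters at (309,155) and (368,158). The bar is at (332,199), the keeper hinge at (268,187) with its tip at (267,218), and the orange decoy at (305,291). I'll enlarge this area for exact picks.

```bash
python3 - <<'E'
import cv2,numpy as np
t=cv2.imread("pics/top0.png")[110:240,245:445]; s=cv2.imread("pics/scene0.png")[165:270,260:400]
def g(im,k,x0,y0):
    o=cv2.resize(im,None,fx=k,fy=k,interpolation=cv2.INTER_CUBIC)
    for x in range(0,im.shape[1],20): cv2.putText(o,str(x0+x),(x*k,9),0,.33,(0,255,255),1); cv2.line(o,(x*k,10),(x*k,16),(0,255,255),1)
    for y in range(0,im.shape[0],20): cv2.putText(o,str(y0+y),(0,y*k+4),0,.33,(0,255,255),1)
    return o
cv2.imwrite("pics/c1.png",g(t,4,245,110)); cv2.imwrite("pics/c2.png",g(s,5,260,165))
E
```

```text
(no output)
```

View pics/c1.png

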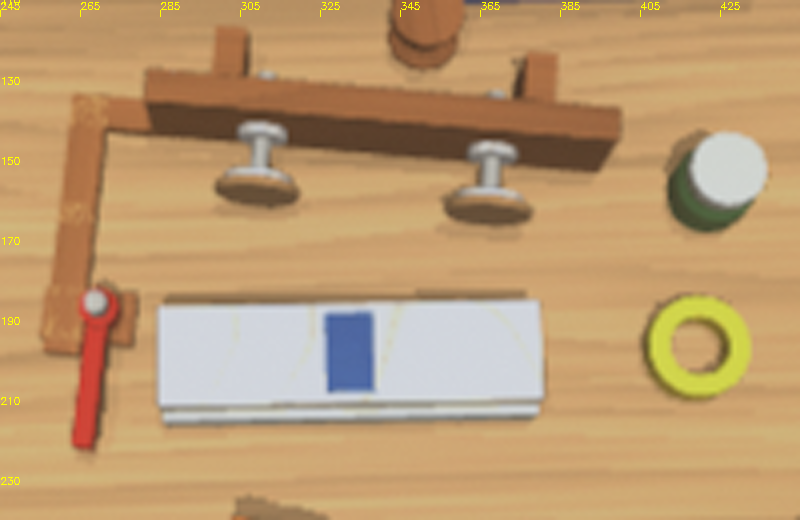

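View pics/c2.png

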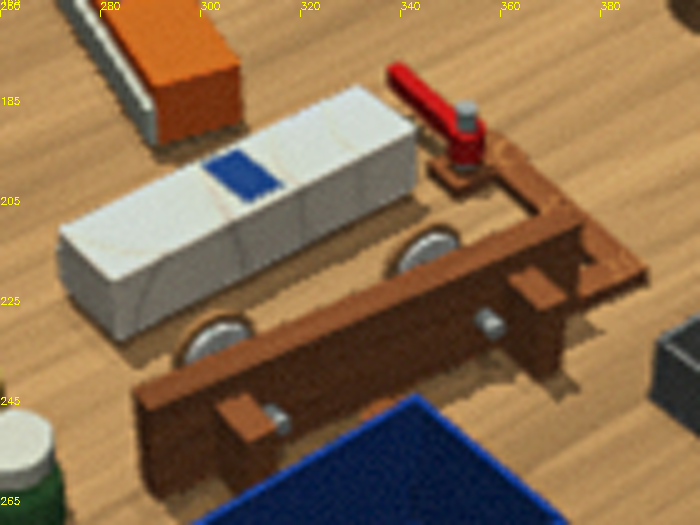

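The enlarged crops give clear corners for the fence, pin, blade and bar top in both views. Next I fit the poses.

```bash
cat > h.py <<'E'
import numpy as np,cv2
from scipy.optimize import least_squares
np.set_printoptions(precision=2,suppress=True)
C={n:dict(np.load(f"pics/{n}0.npz")) for n in("scene","top")}
def proj(n,P):
    E=C[n]["extrinsics"];p=(C[n]["K"]@(E[:3,:3]@np.atleast_2d(P).T+E[:3,3:]));return (p[:2]/p[2]).T
def tf(pose,P):
    x,y,a=pose;P=np.atleast_2d(np.array(P,float));c,s=np.cos(a),np.sin(a)
    return np.c_[x+c*P[:,0]-s*P[:,1],y+s*P[:,0]+c*P[:,1],P[:,2]]
def fit(views,x0=(700,0,0)):
    f=lambda q:np.concatenate([(proj(n,tf(q,M))-np.array(p)).ravel() for n,M,p in views])
    r=least_squares(f,x0,x_scale=[10,10,.1],loss="soft_l1");return r.x,r.fun.reshape(-1,2)
def back(n,uv,z):  # pixel to world at height z
    E=C[n]["extrinsics"];K=C[n]["K"];R=E[:3,:3];c=-R.T@E[:3,3];d=R.T@np.linalg.inv(K)@[*uv,1];return c+d*(z-c[2])/d[2]
def inclamp(cl,p):
    a=cl[2];d=np.array(p[:2])-cl[:2];return np.array([[np.cos(a),np.sin(a)],[-np.sin(a),np.cos(a)]])@d
BT=[[32,120,60],[32,-120,60],[-32,-120,60],[-32,120,60]]
FT=[[66,150,75],[44,150,75],[66,-150,75],[44,-150,75],[-84,168,60]]
E
cat > fit0.py <<'E'
from h import *
ct=[(281.25,127),(282,135.5),(400.5,137),(399.25,144.5),(268.75,185.5)]
cs=[(376.4,209.4),(374,206),(289.4,246.4),(287,242.6),(353,186)]
bt=[(285,186.5),(380,185),(380.75,209.5),(284.5,211.25)]
bs=[(343.4,190.4),(284,221.6),(272,211),(332,182.2)]
for nm,M,t,s in(("clamp",FT,ct,cs),("bar",BT,bt,bs)):
    for v in([("top",M,t)],[("scene",M,s)],[("top",M,t),("scene",M,s)]):
        q,r=fit(v);print(nm,len(v),q,np.degrees(q[2]),np.abs(r).max());
        if len(v)==1 and v[0][0]=="top": 
            print(r)
            if nm=="clamp":cl=q
            else:b=q
print("bar in clamp(top)",inclamp(cl,b),np.degrees(b[2]-cl[2]))
for n,uv in (("tip",(266,221.75)),("pin42",(268.75,185.5))): print(n,inclamp(cl,back("top",uv,42 if n=="tip" else 60)))
for n,uv in(("jar",(427,152)),("tape",(420,196.5)),("orangefrontL",(303,240)),("orangeFR",(328,245))):print(n,inclamp(cl,back("top",uv,60 if n!="tape" else 24)))
E
python3 fit0.py
```

```text
clamp 1 [658.57 -40.83  -0.11] -6.393267632212273 1.4469814292799015
[[ 0.19 -0.02]
 [-1.45 -0.2 ]
 [ 0.02 -0.44]
 [ 0.82  0.48]
 [-0.02  0.15]]
clamp 1 [662.5  -38.81  -0.12] -6.597670194217935 1.2241553784743928
clamp 2 [659.81 -39.93  -0.11] -6.426485085135053 2.151543755695684
bar 1 [558.37 -22.55  -0.01] -0.5706574719310292 0.8883304740934932
[[-0.89 -0.37]
 [ 0.41 -0.44]
 [ 0.76  0.47]
 [-0.34  0.28]]
bar 1 [565.   -20.25   0.01] 0.498872841901387 0.9170364400504241
bar 2 [560.11 -21.6   -0.01] -0.32283220414841174 2.008950925171689
bar in clamp(top) [-101.61    7.  ] 5.8226101602812435
tip [-172.68  167.56]
pin42 [-83.62 168.  ]
jar [  36.26 -221.23]
tape [ -72.12 -216.84]
orangefrontL [-211.42   70.39]
orangeFR [-218.28    8.73]
```

```bash
cat > st.py <<'E'
from h import *
from rig import observe
CL=np.array([659.0,-40.5,np.radians(-6.4)])
o=observe();a=CL[2];R=np.array([[np.cos(a),np.sin(a)],[-np.sin(a),np.cos(a)]])
print("t",o["time"],"tcp clamp",inclamp(CL,o["position"]),"z",o["position"][2],"rot",o["eef_rot"],"yawrel",o["eef_rot"][2]+6.4,"Fclamp",R@o["force"][:2],"gap",o["finger_gap"])
E
cat > sim.py <<'E'
from h import *
def swing(p,side,to):  # side=+1: push left, pivot right foot
    x,y,a=p;b=np.radians(to);q=np.array([0,-75*side])
    rot=lambda t:np.array([[np.cos(t),-np.sin(t)],[np.sin(t),np.cos(t)]])
    c=np.array([x,y])+rot(a)@q-rot(b)@q
    return np.array([*c,b])
def pt(p,u,v):return tf(p,[[u,v,0]])[0][:2]
def rep(p,s=""):print(s,"mid",p[:2],"deg",np.degrees(p[2]),"frontL/R",pt(p,32,75)[0],pt(p,32,-75)[0],"pushL",pt(p,-38,104),"pushR",pt(p,-38,-104))
if __name__=="__main__":
    p=np.array([-101.6,7,np.radians(5.8)]);rep(p)
    for s,t in((1,-10),(-1,10),(1,-4),(-1,2),(1,0)):p=swing(p,s,t);rep(p,f"{s},{t}")
E
python3 sim.py
```

```text
mid [-101.6    7. ] deg 5.8 frontL/R -77.34303960619974 -62.18459502875779 pushL [-149.92  106.63] pushR [-128.9  -100.31]
1,-10 mid [-81.     6.24] deg -10.0 frontL/R -36.45970296484881 -62.50692961488836 pushL [-100.36  115.26] pushR [-136.48  -89.58]
-1,10 mid [-54.95   6.24] deg 10.0 frontL/R -36.45970296484881 -10.412476314809256 pushL [-110.43  102.07] pushR [ -74.31 -102.77]
1,-4 mid [-36.69   7.2 ] deg -4.0 frontL/R 0.459196258733253 -10.004274802885543 pushL [-67.35 113.6 ] pushR [-81.86 -93.89]
-1,2 mid [-28.85   7.06] deg 2.0 frontL/R 0.5176531150299448 5.7525776204050905 pushL [-70.45 109.67] pushR [-63.19 -98.2 ]
1,0 mid [-26.23   7.11] deg 0.0 frontL/R 5.772071155794027 5.772071155794027 pushL [-64.23 111.11] pushR [-64.23 -96.89]
```

Emit:
play_rows:
  commands:
    - {"delta_pos": [0,0,0],"turn": 0.116,"hand": 1}
    - {"delta_pos": [0,0,0],"turn": 0.116,"hand": 1}
    - {"delta_pos": [0,0,0],"turn": 0.116,"hand": 1}
    - {"delta_pos": [0,0,0],"turn": 0.116,"hand": 1}
    - {"delta_pos": [8,-45,0],"turn": 0,"hand": 1}
    - {"delta_pos": [8,-45,0],"turn": 0,"hand": 1}
    - {"delta_pos": [8,-45,0],"turn": 0,"hand": 1}
    - {"delta_pos": [8,-45,0],"turn": 0,"hand": 1}
  newtons: 60

```text
time: 0.9
position: [302.5, -503.1, 303.5]
eef_rot: [-180.0, 0.0, -6.4]
force: [1.7, 0.5, 1.1]
finger_gap: 0.004
```

```bash
python3 st.py
```

```text
t 0.9 tcp clamp [-302.73 -499.44] z 303.48605846148666 rot [-179.97    0.02   -6.38] yawrel 0.022456314106485742 Fclamp [1.61 0.72] gap 0.0035604524563982716
```

Emit:
play_rows:
  commands:
    - {"delta_pos": [8,-45,0],"turn": 0,"hand": 1}
    - {"delta_pos": [8,-45,0],"turn": 0,"hand": 1}
    - {"delta_pos": [8,-45,0],"turn": 0,"hand": 1}
    - {"delta_pos": [8,-45,0],"turn": 0,"hand": 1}
    - {"delta_pos": [8,-45,0],"turn": 0,"hand": 1}
    - {"delta_pos": [8,-45,0],"turn": 0,"hand": 1}
    - {"delta_pos": [8,-45,0],"turn": 0,"hand": 1}
    - {"delta_pos": [8,-45,0],"turn": 0,"hand": 1}

```text
time: 1.7
position: [405.9, -152.5, 303.9]
eef_rot: [180.0, -0.0, -6.4]
force: [1.3, -0.5, 0.8]
finger_gap: -0.006
```

Emit:
play_rows:
  commands:
    - {"delta_pos": [8,-45,0],"turn": 0,"hand": 1}
    - {"delta_pos": [8,-45,0],"turn": 0,"hand": 1}
    - {"delta_pos": [8,-45,0],"turn": 0,"hand": 1}
    - {"delta_pos": [8,-45,0],"turn": 0,"hand": 1}
    - {"delta_pos": [8,-40,20],"turn": 0,"hand": 1}
    - {"delta_pos": [0,0,40],"turn": 0,"hand": 1}
    - {"delta_pos": [0,0,40],"turn": 0,"hand": 1}
    - {"delta_pos": [0,0,10],"turn": 0,"hand": 1}

```text
time: 2.5
position: [468.5, 60.1, 190.8]
eef_rot: [179.9, 0.3, -6.3]
force: [-0.8, -0.3, 1.1]
finger_gap: -0.001
```

```bash
python3 st.py
```

```text
t 2.5 tcp clamp [-200.54   78.7 ] z 190.84725092093123 rot [179.9    0.3   -6.31] yawrel 0.09492599663145995 Fclamp [-0.71 -0.36] gap -0.0010241880405117755
```

Emit:
play_rows:
  commands:
    - {"delta_pos": [14,-26,0],"turn": 0,"hand": 1}
    - {"delta_pos": [0,0,40],"turn": 0,"hand": 1}
    - {"delta_pos": [0,0,40],"turn": 0,"hand": 1}
    - {"delta_pos": [0,0,20],"turn": 0,"hand": 1}
    - {"delta_pos": [0,0,0],"turn": 0,"hand": 1}

```text
time: 3.0
position: [486.3, 83.8, 92.4]
eef_rot: [179.9, 0.2, -6.4]
force: [-0.1, 1.0, 0.2]
finger_gap: -0.0
```

```bash
python3 st.py; cat > shot.py <<'E'
import sys,cv2
from rig import eyes
o=[]
for n,(x,y,w,h) in(("top",(245,110,160,130)),("scene",(250,150,160,130))):
    im=eyes.grab_frame(n)["color"][:,:,::-1]; cv2.imwrite(f"pics/{sys.argv[1]}_{n}.png",im)
    o.append(cv2.resize(im[y:y+h,x:x+w],None,fx=2.5*2,fy=5,interpolation=cv2.INTER_CUBIC) if len(sys.argv)>2 and n=="top" else cv2.resize(im[y:y+h,x:x+w],None,fx=2.5,fy=2.5))
cv2.imwrite(f"pics/{sys.argv[1]}.png",o[0] if len(sys.argv)>2 else cv2.hconcat(o))
E
python3 shot.py a
```

```text
t 3.0 tcp clamp [-185.52  104.26] z 92.36577611526134 rot [179.92   0.2   -6.39] yawrel 0.008381728308220815 Fclamp [-0.17  0.98] gap -0.0004998125979751866
```

View pics/a.png

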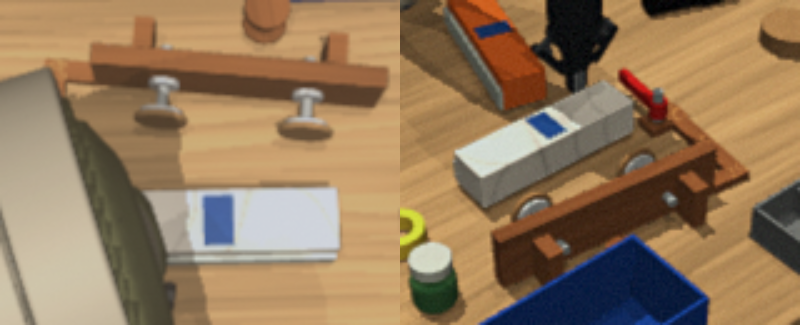

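The fingers stand clear behind the bar's left end, at about (575,75) in the right half of the picture. I'll creep in to contact.

Emit:
play_rows:
  commands:
    - {"delta_pos": [6,0,0],"turn": 0,"hand": 1}
    - {"delta_pos": [6,0,0],"turn": 0,"hand": 1}
    - {"delta_pos": [4,0,0],"turn": 0,"hand": 1}
    - {"delta_pos": [1,0,0],"turn": 0,"hand": 1}
    - {"delta_pos": [1,0,0],"turn": 0,"hand": 1}
    - {"delta_pos": [1,0,0],"turn": 0,"hand": 1}
    - {"delta_pos": [1,0,0],"turn": 0,"hand": 1}

```text
time: 3.8
position: [506.5, 81.9, 93.8]
eef_rot: [180.0, 0.0, -6.4]
force: [0.5, -0.9, -0.2]
finger_gap: -0.002
```

Emit:
play_rows:
  commands:
    - {"delta_pos": [1,0,0],"turn": 0,"hand": 1}
    - {"delta_pos": [1,0,0],"turn": 0,"hand": 1}
    - {"delta_pos": [1,0,0],"turn": 0,"hand": 1}
    - {"delta_pos": [1,0,0],"turn": 0,"hand": 1}

```text
time: 4.2
position: [510.7, 81.5, 93.8]
eef_rot: [180.0, 0.0, -6.4]
force: [0.4, 0.5, 0.3]
finger_gap: -0.002
```

Emit:
play_rows:
  commands:
    - {"delta_pos": [1,0,0],"turn": 0,"hand": 1}
    - {"delta_pos": [1,0,0],"turn": 0,"hand": 1}
    - {"delta_pos": [1,0,0],"turn": 0,"hand": 1}

```text
time: 4.5
position: [511.7, 81.1, 93.6]
eef_rot: [179.9, 0.2, -6.3]
force: [-8.1, 1.6, 2.6]
finger_gap: -0.0
```

```bash
python3 st.py
```

```text
t 4.5 tcp clamp [-159.93  104.44] z 93.56847148855226 rot [179.94   0.23  -6.33] yawrel 0.06752502988895426 Fclamp [-8.2   0.65] gap -0.00043658715439506677
```

Emit:
play_rows:
  commands:
    - {"delta_pos": [1,0,0],"turn": 0,"hand": 1}
    - {"delta_pos": [1,0,0],"turn": 0,"hand": 1}
    - {"delta_pos": [1,0,0],"turn": 0,"hand": 1}

```text
time: 4.8
position: [513.3, 80.9, 93.3]
eef_rot: [179.9, 0.4, -6.3]
force: [-9.3, 2.9, 2.0]
finger_gap: -0.002
```

Emit:
play_rows:
  commands:
    - {"delta_pos": [1.5,0,0],"turn": 0,"hand": 1}
    - {"delta_pos": [1.5,0,0],"turn": 0,"hand": 1}
    - {"delta_pos": [1.5,0,0],"turn": 0,"hand": 1}
    - {"delta_pos": [1.5,0,0],"turn": 0,"hand": 1}

```text
time: 5.2
position: [519.5, 80.4, 93.3]
eef_rot: [179.9, 0.4, -6.3]
force: [-9.0, 1.9, 1.3]
finger_gap: 0.003
```

```bash
python3 st.py
```

```text
t 5.2 tcp clamp [-152.14  104.62] z 93.29956882194735 rot [179.92   0.37  -6.29] yawrel 0.11128495209907996 Fclamp [-9.11  0.87] gap 0.0031587369888479537
```

Emit:
play_rows:
  commands:
    - {"delta_pos": [2,-0.3,0],"turn": 0,"hand": 1}
    - {"delta_pos": [2,-0.3,0],"turn": 0,"hand": 1}
    - {"delta_pos": [2,-0.3,0],"turn": 0,"hand": 1}
    - {"delta_pos": [2,-0.3,0],"turn": 0,"hand": 1}
    - {"delta_pos": [2,-0.3,0],"turn": 0,"hand": 1}
    - {"delta_pos": [2,-0.3,0],"turn": 0,"hand": 1}

```text
time: 5.8
position: [531.4, 81.1, 93.3]
eef_rot: [179.9, 0.4, -6.3]
force: [-10.1, 3.5, 1.8]
finger_gap: 0.001
```

Emit:
play_rows:
  commands:
    - {"delta_pos": [2,-0.3,0],"turn": 0,"hand": 1}
    - {"delta_pos": [2,-0.3,0],"turn": 0,"hand": 1}
    - {"delta_pos": [2,-0.3,0],"turn": 0,"hand": 1}
    - {"delta_pos": [2,-0.3,0],"turn": 0,"hand": 1}
    - {"delta_pos": [2,-0.3,0],"turn": 0,"hand": 1}
    - {"delta_pos": [2,-0.3,0],"turn": 0,"hand": 1}
    - {"delta_pos": [2,-0.3,0],"turn": 0,"hand": 1}
    - {"delta_pos": [2,-0.3,0],"turn": 0,"hand": 1}

```text
time: 6.6
position: [547.4, 81.5, 93.2]
eef_rot: [179.9, 0.4, -6.3]
force: [-10.1, 2.4, 2.2]
finger_gap: 0.003
```

```bash
python3 st.py
```

```text
t 6.6 tcp clamp [-124.55  108.8 ] z 93.24966368624577 rot [179.91   0.42  -6.31] yawrel 0.0888637904340639 Fclamp [-10.29   1.24] gap 0.0027268287578710235
```

Emit:
play_rows:
  commands:
    - {"delta_pos": [2,-0.3,0],"turn": 0,"hand": 1}
    - {"delta_pos": [2,-0.3,0],"turn": 0,"hand": 1}
    - {"delta_pos": [2,-0.3,0],"turn": 0,"hand": 1}
    - {"delta_pos": [2,-0.3,0],"turn": 0,"hand": 1}
    - {"delta_pos": [2,-0.3,0],"turn": 0,"hand": 1}
    - {"delta_pos": [2,-0.3,0],"turn": 0,"hand": 1}

```text
time: 7.2
position: [559.6, 81.7, 93.2]
eef_rot: [179.9, 0.4, -6.3]
force: [-9.8, 1.9, 2.2]
finger_gap: -0.0
```

Emit:
play_rows:
  commands:
    - {"delta_pos": [-20,0,0],"turn": 0,"hand": 1}
    - {"delta_pos": [-25,0,-25],"turn": 0,"hand": 1}
    - {"delta_pos": [-22,0,-25],"turn": 0,"hand": 1}
    - {"delta_pos": [0,40,0],"turn": 0,"hand": 1}
    - {"delta_pos": [0,40,0],"turn": 0,"hand": 1}
    - {"delta_pos": [0,40,0],"turn": 0,"hand": 1}
    - {"delta_pos": [0,40,0],"turn": 0,"hand": 1}
    - {"delta_pos": [0,40,0],"turn": 0,"hand": 1}

```text
time: 8.0
position: [474.3, -111.3, 144.0]
eef_rot: [180.0, -0.1, -6.4]
force: [0.0, -0.2, 0.1]
finger_gap: -0.004
```

```bash
python3 st.py;python3 shot.py b big
```

```text
t 8.0 tcp clamp [-175.63  -90.92] z 143.9767494281551 rot [179.99  -0.06  -6.36] yawrel 0.03744257637281834 Fclamp [ 0.04 -0.15] gap -0.003614451175723142
```

View pics/b.png

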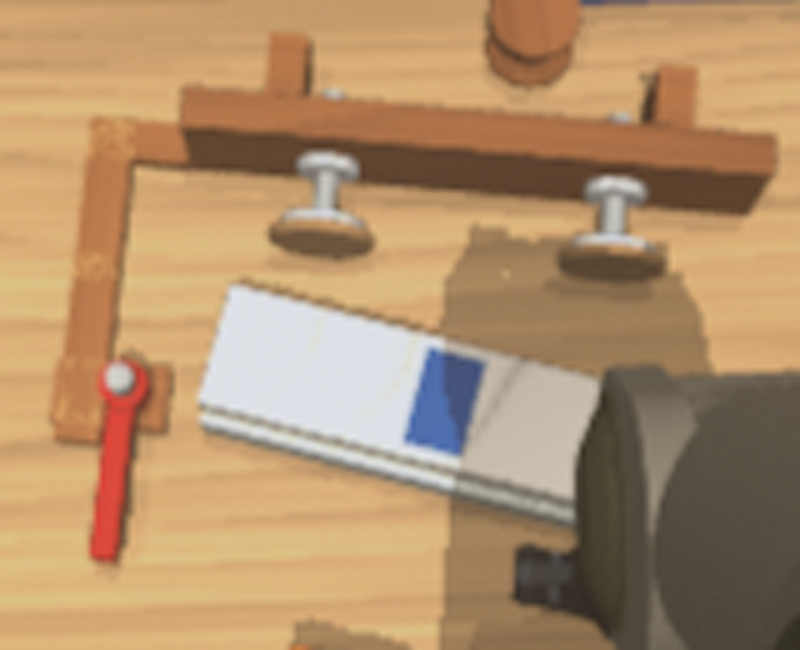

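The bar has swung: its left front corner is at crop (232,282), left back corner at (200,405), label centre at (446,400). I'll compute the pose while lowering the tool.

```bash
cat > bf.py <<'E'
from sim import *
CL=np.array([658.6,-40.8,np.radians(-6.4)])
def bar(pairs):
    M=[m for m,_ in pairs];P=[p for _,p in pairs]
    q,r=fit([("top",M,P)],(600,-30,0));p=np.array([*inclamp(CL,q),q[2]-CL[2]]);rep(p,"bar");print(r.ravel());return p
FL,FR,BR,BL,MID=BT+[[0,0,60]]
E
python3 - <<'E'
from bf import *
p=bar([(FL,(291.4,166.4)),(BL,(285,191)),(MID,(334.2,190)),([32,0,60],(245+415/5,110+330/5)) ][:3])
for s,t in((-1,10),(1,-3),(-1,2),(1,0)):p=swing(p,s,t);rep(p,f"{s},{t}")
E
```

```text
bar mid [-81.19   3.32] deg -9.173533940628687 frontL/R -37.64188426755241 -61.55566318603947 pushL [-102.12  112.05] pushR [-135.28  -93.29]
[-0.14  0.16 -0.28 -0.21  0.44  0.04]
-1,10 mid [-56.21   3.5 ] deg 10.0 frontL/R -37.718756556958475 -11.671529906918922 pushL [-111.69   99.32] pushR [ -75.57 -105.52]
1,-3 mid [-39.26   4.54] deg -3.0000000000000004 frontL/R -3.378839454721641 -11.229232891163216 pushL [-71.77 110.38] pushR [-82.65 -97.33]
-1,2 mid [-32.72   4.48] deg 2.0 frontL/R -3.3544781022569365 1.880446403118209 pushL [-74.32 107.09] pushR [ -67.06 -100.78]
1,0 mid [-30.1    4.53] deg 0.0 frontL/R 1.8999399385071456 1.8999399385071456 pushL [-68.1  108.53] pushR [-68.1  -99.47]
```

Emit:
play_rows:
  commands:
    - {"delta_pos": [0,0,25],"turn": 0,"hand": 1}
    - {"delta_pos": [0,0,25],"turn": 0,"hand": 1}
    - {"delta_pos": [4,0,0],"turn": 0,"hand": 1}

```text
time: 8.4
position: [477.4, -109.5, 91.9]
eef_rot: [-180.0, 0.2, -6.3]
force: [0.2, -0.4, -0.1]
finger_gap: -0.005
```

Emit:
play_rows:
  commands:
    - {"delta_pos": [6,1,0],"turn": 0,"hand": 1}
    - {"delta_pos": [6,1,0],"turn": 0,"hand": 1}
    - {"delta_pos": [4,1,0],"turn": 0,"hand": 1}
    - {"delta_pos": [2,1,0],"turn": 0,"hand": 1}
    - {"delta_pos": [1,0,0],"turn": 0,"hand": 1}
    - {"delta_pos": [1,0,0],"turn": 0,"hand": 1}
    - {"delta_pos": [1,0,0],"turn": 0,"hand": 1}
    - {"delta_pos": [1,0,0],"turn": 0,"hand": 1}

```text
time: 9.2
position: [499.6, -116.5, 93.9]
eef_rot: [180.0, 0.0, -6.4]
force: [0.0, -0.2, 0.1]
finger_gap: 0.0
```

Emit:
play_rows:
  commands:
    - {"delta_pos": [1,0,0],"turn": 0,"hand": 1}
    - {"delta_pos": [1,0,0],"turn": 0,"hand": 1}
    - {"delta_pos": [1,0,0],"turn": 0,"hand": 1}
    - {"delta_pos": [1,0,0],"turn": 0,"hand": 1}
    - {"delta_pos": [1,0,0],"turn": 0,"hand": 1}
    - {"delta_pos": [1,0,0],"turn": 0,"hand": 1}

```text
time: 9.8
position: [502.1, -116.9, 93.3]
eef_rot: [180.0, 0.4, -6.4]
force: [-9.1, 0.8, 2.3]
finger_gap: -0.001
```

```bash
python3 st.py
```

```text
t 9.8 tcp clamp [-147.41  -93.44] z 93.32982546936388 rot [179.97   0.43  -6.38] yawrel 0.019531962072989018 Fclamp [-9.15 -0.25] gap -0.000623859451714546
```

Emit:
play_rows:
  commands:
    - {"delta_pos": [1.5,0.4,0],"turn": 0,"hand": 1}
    - {"delta_pos": [2,0.4,0],"turn": 0,"hand": 1}
    - {"delta_pos": [2,0.4,0],"turn": 0,"hand": 1}
    - {"delta_pos": [2,0.4,0],"turn": 0,"hand": 1}
    - {"delta_pos": [2,0.4,0],"turn": 0,"hand": 1}
    - {"delta_pos": [2,0.4,0],"turn": 0,"hand": 1}
    - {"delta_pos": [2,0.4,0],"turn": 0,"hand": 1}
    - {"delta_pos": [2,0.4,0],"turn": 0,"hand": 1}

```text
time: 10.6
position: [517.1, -122.4, 93.2]
eef_rot: [179.9, 0.4, -6.4]
force: [-8.7, 0.3, 2.0]
finger_gap: 0.001
```

Emit:
play_rows:
  commands:
    - {"delta_pos": [2,0.4,0],"turn": 0,"hand": 1}
    - {"delta_pos": [2,0.4,0],"turn": 0,"hand": 1}
    - {"delta_pos": [2,0.4,0],"turn": 0,"hand": 1}
    - {"delta_pos": [2,0.4,0],"turn": 0,"hand": 1}
    - {"delta_pos": [2,0.4,0],"turn": 0,"hand": 1}
    - {"delta_pos": [2,0.4,0],"turn": 0,"hand": 1}
    - {"delta_pos": [2,0.4,0],"turn": 0,"hand": 1}
    - {"delta_pos": [2,0.4,0],"turn": 0,"hand": 1}

```text
time: 11.4
position: [532.6, -127.3, 93.2]
eef_rot: [180.0, 0.4, -6.4]
force: [-10.1, 0.6, 3.0]
finger_gap: -0.003
```

Emit:
play_rows:
  commands:
    - {"delta_pos": [2,0.4,0],"turn": 0,"hand": 1}
    - {"delta_pos": [2,0.4,0],"turn": 0,"hand": 1}
    - {"delta_pos": [2,0.4,0],"turn": 0,"hand": 1}
    - {"delta_pos": [2,0.4,0],"turn": 0,"hand": 1}
    - {"delta_pos": [2,0.4,0],"turn": 0,"hand": 1}
    - {"delta_pos": [2,0.4,0],"turn": 0,"hand": 1}
    - {"delta_pos": [2,0.4,0],"turn": 0,"hand": 1}
    - {"delta_pos": [2,0.4,0],"turn": 0,"hand": 1}

```text
time: 12.2
position: [548.2, -131.9, 93.2]
eef_rot: [180.0, 0.4, -6.4]
force: [-9.2, 1.1, 3.3]
finger_gap: 0.0
```

```bash
python3 st.py
```

```text
t 12.2 tcp clamp [ -99.93 -103.23] z 93.17610571902001 rot [179.97   0.44  -6.38] yawrel 0.01571847836698126 Fclamp [-9.3   0.09] gap 6.166659376527843e-05
```

Emit:
play_rows:
  commands:
    - {"delta_pos": [2,0.2,0],"turn": 0,"hand": 1}
    - {"delta_pos": [2,0.2,0],"turn": 0,"hand": 1}
    - {"delta_pos": [2,0.2,0],"turn": 0,"hand": 1}
    - {"delta_pos": [2,0.2,0],"turn": 0,"hand": 1}

```text
time: 12.6
position: [555.9, -133.8, 93.1]
eef_rot: [180.0, 0.5, -6.4]
force: [-10.2, 1.1, 2.5]
finger_gap: 0.002
```

Emit:
play_rows:
  commands:
    - {"delta_pos": [-20,0,0],"turn": 0,"hand": 1}
    - {"delta_pos": [-25,0,-25],"turn": 0,"hand": 1}
    - {"delta_pos": [-23,-10,-25],"turn": 0,"hand": 1}
    - {"delta_pos": [0,-40,0],"turn": 0,"hand": 1}
    - {"delta_pos": [0,-40,0],"turn": 0,"hand": 1}
    - {"delta_pos": [0,-40,0],"turn": 0,"hand": 1}
    - {"delta_pos": [0,-40,0],"turn": 0,"hand": 1}
    - {"delta_pos": [0,-34,0],"turn": 0,"hand": 1}

```text
time: 13.4
position: [515.1, 79.1, 144.0]
eef_rot: [-179.9, -0.1, -6.3]
force: [0.3, 0.4, 0.4]
finger_gap: 0.003
```

```bash
python3 st.py;python3 shot.py c big
```

```text
t 13.4 tcp clamp [-156.29  102.83] z 143.98050519489928 rot [-179.95   -0.07   -6.3 ] yawrel 0.09674121241948885 Fclamp [0.26 0.47] gap 0.0030372642776251004
```

View pics/c.png

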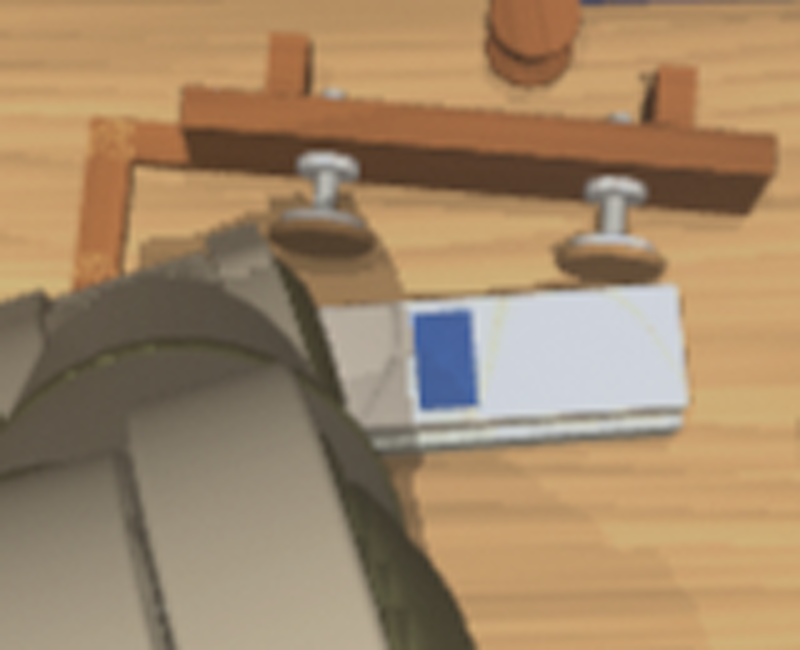

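The bar's right front corner is at crop (678,286), right back corner at (688,405), label centre at (446,360).

```bash
python3 - <<'E'
from bf import *
p=bar([(FR,(380.6,167.2)),(BR,(382.6,191)),(MID,(334.2,182))])
for s,t in((1,-3),(-1,1),(1,0)):p=swing(p,s,t);rep(p,f"{s},{t}")
E
```

```text
bar mid [-60.89   6.96] deg 8.449871967265889 frontL/R -40.261383925018656 -18.219774105485804 pushL [-113.76  104.25] pushR [ -83.2  -101.49]
[ 0.05 -0.58  0.32  0.59 -0.38 -0.03]
1,-3 mid [-45.95   7.67] deg -3.0000000000000004 frontL/R -10.065869258124755 -17.916262694566328 pushL [-78.45 113.52] pushR [-89.34 -94.19]
-1,1 mid [-40.71   7.58] deg 1.0 frontL/R -10.026888125266595 -7.409027159674068 pushL [-80.52 110.9 ] pushR [-76.89 -97.06]
1,0 mid [-39.4    7.59] deg 0.0 frontL/R -7.404153404678588 -7.404153404678588 pushL [-77.4  111.59] pushR [-77.4  -96.41]
```

Emit:
play_rows:
  commands:
    - {"delta_pos": [0,0,25],"turn": 0,"hand": 1}
    - {"delta_pos": [0,0,25],"turn": 0,"hand": 1}
    - {"delta_pos": [0,0,0],"turn": 0,"hand": 1}

```text
time: 13.8
position: [513.8, 76.0, 91.8]
eef_rot: [179.9, 0.2, -6.4]
force: [0.2, 0.1, 0.7]
finger_gap: -0.002
```

Emit:
play_rows:
  commands:
    - {"delta_pos": [6,-0.5,0],"turn": 0,"hand": 1}
    - {"delta_pos": [6,-0.5,0],"turn": 0,"hand": 1}
    - {"delta_pos": [6,0,0],"turn": 0,"hand": 1}
    - {"delta_pos": [3,0,0],"turn": 0,"hand": 1}
    - {"delta_pos": [1,0,0],"turn": 0,"hand": 1}
    - {"delta_pos": [1,0,0],"turn": 0,"hand": 1}
    - {"delta_pos": [1,0,0],"turn": 0,"hand": 1}
    - {"delta_pos": [1,0,0],"turn": 0,"hand": 1}

```text
time: 14.6
position: [539.5, 74.9, 93.9]
eef_rot: [180.0, 0.0, -6.4]
force: [-0.1, -0.4, -0.1]
finger_gap: -0.001
```

Emit:
play_rows:
  commands:
    - {"delta_pos": [1,0,0],"turn": 0,"hand": 1}
    - {"delta_pos": [1,0,0],"turn": 0,"hand": 1}
    - {"delta_pos": [1,0,0],"turn": 0,"hand": 1}
    - {"delta_pos": [1,0,0],"turn": 0,"hand": 1}
    - {"delta_pos": [1,0,0],"turn": 0,"hand": 1}
    - {"delta_pos": [1,0,0],"turn": 0,"hand": 1}
    - {"delta_pos": [1,0,0],"turn": 0,"hand": 1}
    - {"delta_pos": [1,0,0],"turn": 0,"hand": 1}

```text
time: 15.4
position: [546.3, 73.9, 93.6]
eef_rot: [180.0, 0.2, -6.4]
force: [-6.2, 0.3, 1.7]
finger_gap: 0.003
```

```bash
python3 st.py
```

```text
t 15.4 tcp clamp [-124.76  101.11] z 93.62895501272352 rot [179.96   0.16  -6.35] yawrel 0.04624441521717415 Fclamp [-6.15 -0.4 ] gap 0.002557958073454229
```

Emit:
play_rows:
  commands:
    - {"delta_pos": [1,-0.3,0],"turn": 0,"hand": 1}
    - {"delta_pos": [1.5,-0.3,0],"turn": 0,"hand": 1}
    - {"delta_pos": [2,-0.3,0],"turn": 0,"hand": 1}
    - {"delta_pos": [2,-0.3,0],"turn": 0,"hand": 1}
    - {"delta_pos": [2,-0.3,0],"turn": 0,"hand": 1}
    - {"delta_pos": [2,-0.3,0],"turn": 0,"hand": 1}
    - {"delta_pos": [2,-0.3,0],"turn": 0,"hand": 1}
    - {"delta_pos": [2,-0.3,0],"turn": 0,"hand": 1}

```text
time: 16.2
position: [559.1, 75.1, 93.2]
eef_rot: [179.9, 0.4, -6.3]
force: [-9.1, 1.5, 1.0]
finger_gap: 0.0
```

Emit:
play_rows:
  commands:
    - {"delta_pos": [2,-0.3,0],"turn": 0,"hand": 1}
    - {"delta_pos": [2,-0.3,0],"turn": 0,"hand": 1}
    - {"delta_pos": [2,-0.3,0],"turn": 0,"hand": 1}
    - {"delta_pos": [2,-0.3,0],"turn": 0,"hand": 1}
    - {"delta_pos": [2,-0.3,0],"turn": 0,"hand": 1}
    - {"delta_pos": [2,-0.3,0],"turn": 0,"hand": 1}
    - {"delta_pos": [2,-0.3,0],"turn": 0,"hand": 1}
    - {"delta_pos": [1,-0.3,0],"turn": 0,"hand": 1}

```text
time: 17.0
position: [574.5, 76.0, 93.2]
eef_rot: [179.9, 0.4, -6.3]
force: [-10.2, 2.7, 1.7]
finger_gap: 0.003
```

Emit:
play_rows:
  commands:
    - {"delta_pos": [1,-0.3,0],"turn": 0,"hand": 1}
    - {"delta_pos": [1,-0.3,0],"turn": 0,"hand": 1}
    - {"delta_pos": [1,-0.3,0],"turn": 0,"hand": 1}

```text
time: 17.3
position: [577.1, 76.3, 93.2]
eef_rot: [179.9, 0.4, -6.3]
force: [-10.8, 2.0, 3.5]
finger_gap: -0.003
```

```bash
python3 st.py; python3 shot.py d
```

```text
t 17.3 tcp clamp [-94.43 106.94] z 93.18028647779987 rot [179.92   0.41  -6.32] yawrel 0.07986612839495066 Fclamp [-10.95   0.79] gap -0.003039351272867043
```

View pics/d.png

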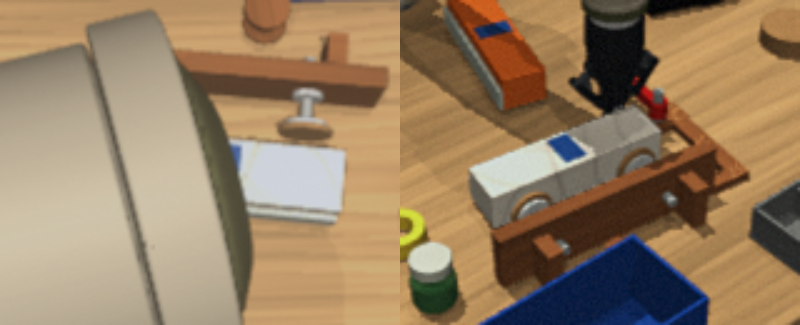

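The bar is nearly square with a few mm to go, and the gap to the left coaster is still visible. I'll push another 9 mm.

Emit:
play_rows:
  commands:
    - {"delta_pos": [1.5,-0.3,0],"turn": 0,"hand": 1}
    - {"delta_pos": [1.5,-0.3,0],"turn": 0,"hand": 1}
    - {"delta_pos": [1.5,-0.3,0],"turn": 0,"hand": 1}
    - {"delta_pos": [1.5,-0.3,0],"turn": 0,"hand": 1}
    - {"delta_pos": [1.5,-0.3,0],"turn": 0,"hand": 1}
    - {"delta_pos": [1.5,-0.3,0],"turn": 0,"hand": 1}

```text
time: 18.0
position: [586.2, 77.0, 93.1]
eef_rot: [179.9, 0.4, -6.3]
force: [-10.0, 1.6, 2.2]
finger_gap: -0.001
```

Emit:
play_rows:
  commands:
    - {"delta_pos": [-20,0,0],"turn": 0,"hand": 1}
    - {"delta_pos": [-22,0,-25],"turn": 0,"hand": 1}
    - {"delta_pos": [0,40,-25],"turn": 0,"hand": 1}
    - {"delta_pos": [0,40,0],"turn": 0,"hand": 1}
    - {"delta_pos": [0,40,0],"turn": 0,"hand": 1}
    - {"delta_pos": [0,40,0],"turn": 0,"hand": 1}
    - {"delta_pos": [0,40,0],"turn": 0,"hand": 1}
    - {"delta_pos": [0,8,0],"turn": 0,"hand": 1}

```text
time: 18.8
position: [524.0, -130.7, 144.0]
eef_rot: [179.9, -0.0, -6.7]
force: [0.2, 0.3, 1.3]
finger_gap: -0.001
```

```bash
python3 st.py;python3 shot.py e big
```

```text
t 18.8 tcp clamp [-124.08 -104.65] z 144.02755032765387 rot [179.86  -0.04  -6.75] yawrel -0.34758309968654544 Fclamp [0.14 0.32] gap -0.0014960700093241317
```

View pics/e.png

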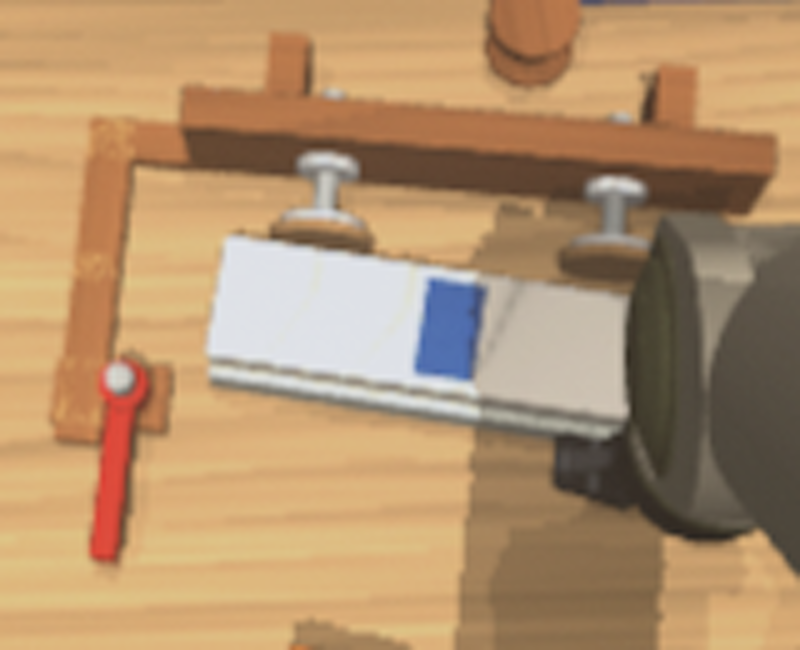

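The bar's left front corner is at crop (228,235), left back corner at (210,358), label centre at (450,329).

```bash
python3 - <<'E'
from bf import *
p=bar([(FL,(290.6,157)),(BL,(287,181.6)),(MID,(335,175.8))])
for s,t in((-1,0),(-1,1),(-1,2)):rep(swing(p,s,t),f"{s},{t}")
E
```

```text
bar mid [-44.74   3.22] deg -3.2598574817664203 frontL/R -8.525338361699985 -17.055021691260315 pushL [-76.76 109.21] pushR [-88.59 -98.45]
[-0.18  0.03 -0.52 -0.05  0.82  0.01]
-1,0 mid [-40.47   3.1 ] deg 0.0 frontL/R -8.47355922703322 -8.47355922703322 pushL [-78.47 107.1 ] pushR [ -78.47 -100.9 ]
-1,1 mid [-39.16   3.11] deg 1.0 frontL/R -8.4784329820287 -5.860572016436173 pushL [-78.97 106.43] pushR [ -75.34 -101.54]
-1,2 mid [-37.86   3.15] deg 2.0 frontL/R -8.493052762422156 -3.2581282570470096 pushL [-79.46 105.76] pushR [ -72.2  -102.12]
```

Emit:
play_rows:
  commands:
    - {"delta_pos": [0,0,25],"turn": 0,"hand": 1}
    - {"delta_pos": [0,0,25],"turn": 0,"hand": 1}
    - {"delta_pos": [0,0,0],"turn": 0,"hand": 1}

```text
time: 19.2
position: [524.3, -123.0, 91.7]
eef_rot: [-179.9, 0.2, -6.2]
force: [-0.6, -0.1, 0.2]
finger_gap: 0.002
```

Emit:
play_rows:
  commands:
    - {"delta_pos": [6,1,0],"turn": 0,"hand": 1}
    - {"delta_pos": [6,1,0],"turn": 0,"hand": 1}
    - {"delta_pos": [2,1,0],"turn": 0,"hand": 1}
    - {"delta_pos": [1,0,0],"turn": 0,"hand": 1}
    - {"delta_pos": [1,0,0],"turn": 0,"hand": 1}
    - {"delta_pos": [1,0,0],"turn": 0,"hand": 1}
    - {"delta_pos": [1,0,0],"turn": 0,"hand": 1}
    - {"delta_pos": [1,0,0],"turn": 0,"hand": 1}

```text
time: 20.0
position: [543.3, -130.3, 93.9]
eef_rot: [-180.0, 0.0, -6.4]
force: [0.4, -0.0, -0.2]
finger_gap: 0.002
```

Emit:
play_rows:
  commands:
    - {"delta_pos": [1,0,0],"turn": 0,"hand": 1}
    - {"delta_pos": [1,0,0],"turn": 0,"hand": 1}
    - {"delta_pos": [1,0,0],"turn": 0,"hand": 1}
    - {"delta_pos": [1,0,0],"turn": 0,"hand": 1}
    - {"delta_pos": [1,0,0],"turn": 0,"hand": 1}
    - {"delta_pos": [1,0,0],"turn": 0,"hand": 1}
    - {"delta_pos": [1,0,0],"turn": 0,"hand": 1}

```text
time: 20.7
position: [547.6, -130.9, 93.4]
eef_rot: [180.0, 0.3, -6.4]
force: [-9.1, 0.7, 3.2]
finger_gap: -0.001
```

```bash
python3 st.py
```

```text
t 20.7 tcp clamp [-100.66 -102.29] z 93.36414377344477 rot [179.98   0.35  -6.38] yawrel 0.019979350619179215 Fclamp [-9.13 -0.33] gap -0.0012219953333238874
```

Emit:
play_rows:
  commands:
    - {"delta_pos": [1.5,0.2,0],"turn": 0,"hand": 1}
    - {"delta_pos": [1.5,0.2,0],"turn": 0,"hand": 1}
    - {"delta_pos": [1.5,0.2,0],"turn": 0,"hand": 1}
    - {"delta_pos": [1.5,0.2,0],"turn": 0,"hand": 1}
    - {"delta_pos": [1.5,0.2,0],"turn": 0,"hand": 1}
    - {"delta_pos": [1.5,0.2,0],"turn": 0,"hand": 1}
    - {"delta_pos": [1,0,0],"turn": 0,"hand": 1}

```text
time: 21.4
position: [556.9, -133.9, 93.2]
eef_rot: [179.9, 0.4, -6.4]
force: [-9.0, -1.1, 0.9]
finger_gap: -0.002
```

Emit:
play_rows:
  commands:
    - {"delta_pos": [1,0,0],"turn": 0,"hand": 1}
    - {"delta_pos": [1,0,0],"turn": 0,"hand": 1}
    - {"delta_pos": [1,0,0],"turn": 0,"hand": 1}
    - {"delta_pos": [1,0,0],"turn": 0,"hand": 1}

```text
time: 21.8
position: [560.9, -134.4, 93.1]
eef_rot: [179.9, 0.4, -6.4]
force: [-8.4, -1.3, -0.0]
finger_gap: 0.002
```

```bash
python3 st.py; python3 shot.py f
```

```text
t 21.8 tcp clamp [ -87.02 -104.27] z 93.12827309944191 rot [179.94   0.39  -6.42] yawrel -0.022495858568484906 Fclamp [-8.2  -2.26] gap 0.0017158688172315484
```

View pics/f.png

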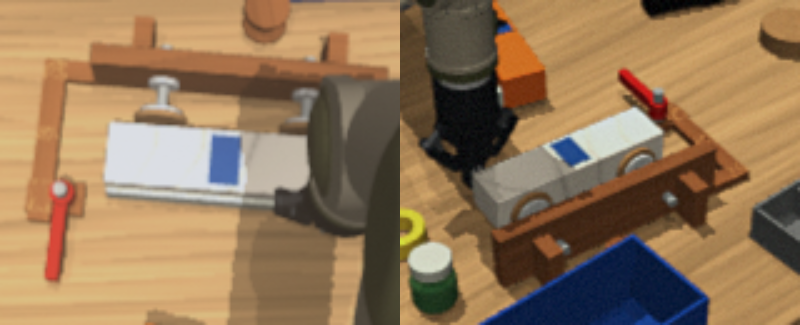

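The bar is near square with small gaps left at both coasters. Next is the left end, to touch the left coaster.

Emit:
play_rows:
  commands:
    - {"delta_pos": [-15,0,0],"turn": 0,"hand": 1}
    - {"delta_pos": [-12,0,-25],"turn": 0,"hand": 1}
    - {"delta_pos": [0,-40,-25],"turn": 0,"hand": 1}
    - {"delta_pos": [0,-45,0],"turn": 0,"hand": 1}
    - {"delta_pos": [0,-45,0],"turn": 0,"hand": 1}
    - {"delta_pos": [0,-45,0],"turn": 0,"hand": 1}
    - {"delta_pos": [0,-35,20],"turn": 0,"hand": 1}
    - {"delta_pos": [0,0,30],"turn": 0,"hand": 1}

```text
time: 22.7
position: [562.6, 84.9, 94.8]
eef_rot: [-179.7, -0.3, -5.9]
force: [0.1, -1.4, -0.7]
finger_gap: 0.003
```

Emit:
play_rows:
  commands:
    - {"delta_pos": [5,0,0],"turn": 0,"hand": 1}
    - {"delta_pos": [5,0,0],"turn": 0,"hand": 1}
    - {"delta_pos": [3,0,0],"turn": 0,"hand": 1}
    - {"delta_pos": [1,0,0],"turn": 0,"hand": 1}
    - {"delta_pos": [1,0,0],"turn": 0,"hand": 1}
    - {"delta_pos": [1,0,0],"turn": 0,"hand": 1}
    - {"delta_pos": [1,0,0],"turn": 0,"hand": 1}
    - {"delta_pos": [1,0,0],"turn": 0,"hand": 1}

```text
time: 23.5
position: [578.5, 75.7, 94.0]
eef_rot: [-180.0, -0.0, -6.4]
force: [-0.7, 0.5, 0.2]
finger_gap: 0.001
```

```bash
python3 st.py
```

```text
t 23.5 tcp clamp [-92.99 106.55] z 93.99426462519472 rot [-180.     -0.     -6.38] yawrel 0.02276801323966282 Fclamp [-0.79  0.46] gap 0.0009483240197113958
```

Emit:
play_rows:
  commands:
    - {"delta_pos": [1,0,0],"turn": 0,"hand": 1}
    - {"delta_pos": [1,0,0],"turn": 0,"hand": 1}
    - {"delta_pos": [1,0,0],"turn": 0,"hand": 1}
    - {"delta_pos": [1,0,0],"turn": 0,"hand": 1}
    - {"delta_pos": [1,0,0],"turn": 0,"hand": 1}
    - {"delta_pos": [1,0,0],"turn": 0,"hand": 1}

```text
time: 24.1
position: [583.0, 75.3, 93.6]
eef_rot: [180.0, 0.2, -6.3]
force: [-6.2, 1.5, 2.3]
finger_gap: -0.0
```

Emit:
play_rows:
  commands:
    - {"delta_pos": [1,0,0],"turn": 0,"hand": 1}
    - {"delta_pos": [1,0,0],"turn": 0,"hand": 1}
    - {"delta_pos": [1,0,0],"turn": 0,"hand": 1}

```text
time: 24.4
position: [584.0, 75.1, 93.2]
eef_rot: [179.9, 0.4, -6.3]
force: [-9.6, 1.8, 2.8]
finger_gap: -0.004
```

Emit:
play_rows:
  commands:
    - {"delta_pos": [1,0,0],"turn": 0,"hand": 1}

```text
time: 24.5
position: [585.0, 75.2, 93.2]
eef_rot: [179.9, 0.4, -6.3]
force: [-10.2, 2.7, 2.1]
finger_gap: 0.001
```

```bash
python3 st.py
```

```text
t 24.5 tcp clamp [-86.42 106.72] z 93.18179486037317 rot [179.93   0.4   -6.31] yawrel 0.09464598732436791 Fclamp [-10.39   1.51] gap 0.0007867230627705128
```

Emit:
play_rows:
  commands:
    - {"delta_pos": [1,0,0],"turn": 0,"hand": 1}
    - {"delta_pos": [1,0,0],"turn": 0,"hand": 1}

```text
time: 24.7
position: [587.0, 75.2, 93.2]
eef_rot: [179.9, 0.4, -6.3]
force: [-9.3, 3.6, 2.3]
finger_gap: -0.001
```

Emit:
play_rows:
  commands:
    - {"delta_pos": [0.8,0,0],"turn": 0,"hand": 1}

```text
time: 24.8
position: [587.9, 75.2, 93.2]
eef_rot: [180.0, 0.4, -6.3]
force: [-10.0, 3.5, 2.7]
finger_gap: -0.0
```

Emit:
play_rows:
  commands:
    - {"delta_pos": [0.6,0,0],"turn": 0,"hand": 1}

```text
time: 24.9
position: [588.5, 75.2, 93.1]
eef_rot: [180.0, 0.4, -6.3]
force: [-9.3, 3.6, 2.8]
finger_gap: -0.002
```

Emit:
play_rows:
  commands:
    - {"delta_pos": [0.5,0,0],"turn": 0,"hand": 1}

```text
time: 25.0
position: [588.9, 75.2, 93.2]
eef_rot: [180.0, 0.4, -6.3]
force: [-10.9, 4.5, 1.3]
finger_gap: -0.001
```

Emit:
play_rows:
  commands:
    - {"delta_pos": [0.5,0,0],"turn": 0,"hand": 1}

```text
time: 25.1
position: [589.4, 75.2, 93.2]
eef_rot: [180.0, 0.4, -6.3]
force: [-9.5, 3.8, 2.4]
finger_gap: -0.001
```

Emit:
play_rows:
  commands:
    - {"delta_pos": [0.5,0,0],"turn": 0,"hand": 1}

```text
time: 25.2
position: [589.9, 75.2, 93.1]
eef_rot: [180.0, 0.4, -6.3]
force: [-10.5, 3.7, 2.0]
finger_gap: 0.001
```

Emit:
play_rows:
  commands:
    - {"delta_pos": [0.5,0,0],"turn": 0,"hand": 1}

```text
time: 25.3
position: [590.4, 75.2, 93.2]
eef_rot: [180.0, 0.4, -6.3]
force: [-9.8, 4.2, 2.5]
finger_gap: 0.0
```

```bash
python3 st.py; python3 shot.py g; python3 - <<'E'
import cv2
im=cv2.imread("pics/g_scene.png")[170:250,270:380]; cv2.imwrite("pics/g2.png",cv2.resize(im,None,fx=7,fy=7,interpolation=cv2.INTER_CUBIC))
E
```

```text
t 25.3 tcp clamp [-81.03 107.31] z 93.15304342432582 rot [179.97   0.4   -6.28] yawrel 0.11713809468362779 Fclamp [-10.19   3.05] gap 0.00032849250091364325
```

View pics/g2.png

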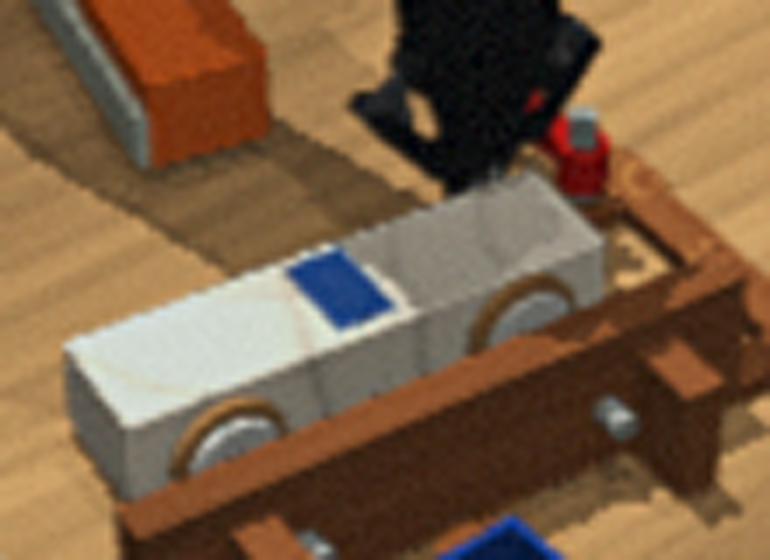

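The bar front is within a few mm of both coasters, and no press shows in the force yet. I'll keep creeping until it rises.

Emit:
play_rows:
  commands:
    - {"delta_pos": [0.6,0,0],"turn": 0,"hand": 1}

```text
time: 25.5
position: [590.9, 75.1, 93.1]
eef_rot: [180.0, 0.4, -6.3]
force: [-9.6, 3.5, 2.7]
finger_gap: 0.0
```

Emit:
play_rows:
  commands:
    - {"delta_pos": [0.6,0,0],"turn": 0,"hand": 1}

```text
time: 25.6
position: [591.7, 75.0, 93.1]
eef_rot: [180.0, 0.4, -6.3]
force: [-8.9, 4.0, 0.2]
finger_gap: 0.0
```

Emit:
play_rows:
  commands:
    - {"delta_pos": [0.6,0,0],"turn": 0,"hand": 1}

```text
time: 25.7
position: [592.4, 75.0, 93.1]
eef_rot: [180.0, 0.4, -6.3]
force: [-9.9, 3.9, 1.2]
finger_gap: -0.001
```

Emit:
play_rows:
  commands:
    - {"delta_pos": [0.6,0,0],"turn": 0,"hand": 1}

```text
time: 25.8
position: [593.0, 75.0, 93.1]
eef_rot: [180.0, 0.4, -6.3]
force: [-10.1, 5.3, 0.7]
finger_gap: 0.0
```

Emit:
play_rows:
  commands:
    - {"delta_pos": [0.6,0,0],"turn": 0,"hand": 1}

```text
time: 25.9
position: [593.3, 75.0, 93.1]
eef_rot: [180.0, 0.4, -6.3]
force: [-10.1, 3.8, 0.9]
finger_gap: -0.003
```

Emit:
play_rows:
  commands:
    - {"delta_pos": [0.6,0,0],"turn": 0,"hand": 1}

```text
time: 26.0
position: [593.5, 74.9, 93.0]
eef_rot: [180.0, 0.5, -6.3]
force: [-12.4, 5.0, 3.5]
finger_gap: -0.0
```

Emit:
play_rows:
  commands:
    - {"delta_pos": [0.6,0,0],"turn": 0,"hand": 1}

```text
time: 26.1
position: [593.8, 74.8, 92.9]
eef_rot: [179.9, 0.5, -6.3]
force: [-12.4, 3.4, 2.7]
finger_gap: -0.005
```

Emit:
play_rows:
  commands:
    - {"delta_pos": [0.6,0,0],"turn": 0,"hand": 1}

```text
time: 26.2
position: [594.1, 74.7, 92.9]
eef_rot: [179.9, 0.5, -6.3]
force: [-13.5, 6.2, 3.7]
finger_gap: 0.003
```

The force rose at a TCP x of about 593, so the left coaster is pressed by just under 1 mm. Backing off and going to the right end.

Emit:
play_rows:
  commands:
    - {"delta_pos": [-15,0,0],"turn": 0,"hand": 1}
    - {"delta_pos": [-18,0,-25],"turn": 0,"hand": 1}
    - {"delta_pos": [0,40,-25],"turn": 0,"hand": 1}
    - {"delta_pos": [0,45,0],"turn": 0,"hand": 1}
    - {"delta_pos": [0,45,0],"turn": 0,"hand": 1}
    - {"delta_pos": [0,45,0],"turn": 0,"hand": 1}
    - {"delta_pos": [0,38,20],"turn": 0,"hand": 1}
    - {"delta_pos": [0,0,30],"turn": 0,"hand": 1}

```text
time: 27.0
position: [542.1, -141.7, 94.9]
eef_rot: [179.8, -0.3, -6.9]
force: [0.5, 0.3, -0.4]
finger_gap: -0.0
```

Emit:
play_rows:
  commands:
    - {"delta_pos": [5,0,0],"turn": 0,"hand": 1}
    - {"delta_pos": [5,0,0],"turn": 0,"hand": 1}
    - {"delta_pos": [4,0,0],"turn": 0,"hand": 1}
    - {"delta_pos": [1,0,0],"turn": 0,"hand": 1}
    - {"delta_pos": [1,0,0],"turn": 0,"hand": 1}
    - {"delta_pos": [1,0,0],"turn": 0,"hand": 1}
    - {"delta_pos": [1,0,0],"turn": 0,"hand": 1}
    - {"delta_pos": [1,0,0],"turn": 0,"hand": 1}

```text
time: 27.8
position: [558.7, -136.3, 93.7]
eef_rot: [180.0, 0.3, -6.4]
force: [-8.0, 0.9, 2.5]
finger_gap: 0.004
```

Emit:
play_rows:
  commands:
    - {"delta_pos": [1,0,0],"turn": 0,"hand": 1}
    - {"delta_pos": [1,0,0],"turn": 0,"hand": 1}
    - {"delta_pos": [1,0,0],"turn": 0,"hand": 1}
    - {"delta_pos": [1,0,0],"turn": 0,"hand": 1}

```text
time: 28.2
position: [561.8, -137.3, 93.5]
eef_rot: [179.9, 0.4, -6.4]
force: [-9.6, -1.2, 2.1]
finger_gap: -0.001
```

```bash
python3 st.py
```

```text
t 28.2 tcp clamp [ -85.76 -107.02] z 93.50022869149157 rot [179.95   0.37  -6.41] yawrel -0.01030779621140887 Fclamp [-9.38 -2.29] gap -0.0007112873116263244
```

Emit:
play_rows:
  commands:
    - {"delta_pos": [1,0,0],"turn": 0,"hand": 1}
    - {"delta_pos": [1,0,0],"turn": 0,"hand": 1}
    - {"delta_pos": [1,0,0],"turn": 0,"hand": 1}

```text
time: 28.5
position: [564.8, -137.9, 93.4]
eef_rot: [179.9, 0.4, -6.4]
force: [-8.7, -0.6, 1.0]
finger_gap: 0.0
```

Emit:
play_rows:
  commands:
    - {"delta_pos": [0.7,0,0],"turn": 0,"hand": 1}
    - {"delta_pos": [0.7,0,0],"turn": 0,"hand": 1}

```text
time: 28.7
position: [566.3, -138.0, 93.4]
eef_rot: [179.9, 0.4, -6.4]
force: [-7.8, -1.7, 0.8]
finger_gap: 0.001
```

Emit:
play_rows:
  commands:
    - {"delta_pos": [0.6,0,0],"turn": 0,"hand": 1}

```text
time: 28.8
position: [566.9, -138.1, 93.4]
eef_rot: [179.9, 0.3, -6.4]
force: [-9.2, -1.5, 1.3]
finger_gap: 0.004
```

Emit:
play_rows:
  commands:
    - {"delta_pos": [0.6,0,0],"turn": 0,"hand": 1}

```text
time: 28.9
position: [567.6, -138.2, 93.4]
eef_rot: [179.9, 0.3, -6.4]
force: [-8.2, -1.7, -0.1]
finger_gap: 0.001
```

Emit:
play_rows:
  commands:
    - {"delta_pos": [0.6,0,0],"turn": 0,"hand": 1}

```text
time: 29.0
position: [568.2, -138.2, 93.4]
eef_rot: [179.9, 0.3, -6.4]
force: [-8.2, -2.3, -0.3]
finger_gap: -0.0
```

```bash
python3 st.py
```

```text
t 29.0 tcp clamp [ -79.39 -107.2 ] z 93.37101822824539 rot [179.94   0.35  -6.41] yawrel -0.012574803282729974 Fclamp [-7.87 -3.18] gap -0.0001383397121230847
```

Emit:
play_rows:
  commands:
    - {"delta_pos": [0.6,0,0],"turn": 0,"hand": 1}

```text
time: 29.1
position: [568.5, -138.3, 93.3]
eef_rot: [179.9, 0.4, -6.4]
force: [-10.1, -1.5, 2.7]
finger_gap: -0.0
```

Emit:
play_rows:
  commands:
    - {"delta_pos": [0.6,0,0],"turn": 0,"hand": 1}

```text
time: 29.2
position: [568.7, -138.3, 93.3]
eef_rot: [179.9, 0.4, -6.4]
force: [-10.5, -1.6, 2.4]
finger_gap: -0.001
```

Emit:
play_rows:
  commands:
    - {"delta_pos": [0.5,0,0],"turn": 0,"hand": 1}

```text
time: 29.3
position: [568.9, -138.3, 93.3]
eef_rot: [179.9, 0.5, -6.4]
force: [-11.4, -0.7, 2.4]
finger_gap: 0.001
```

Emit:
play_rows:
  commands:
    - {"delta_pos": [0.5,0,0],"turn": 0,"hand": 1}

```text
time: 29.4
position: [569.2, -138.4, 93.3]
eef_rot: [179.9, 0.5, -6.4]
force: [-11.9, -0.7, 3.6]
finger_gap: -0.003
```

Emit:
play_rows:
  commands:
    - {"delta_pos": [0.5,0,0],"turn": 0,"hand": 1}

```text
time: 29.5
position: [569.4, -138.4, 93.2]
eef_rot: [179.9, 0.5, -6.4]
force: [-13.1, 0.8, 3.4]
finger_gap: -0.0
```

The right coaster is now pressed too. The squaring swing may have relaxed the left one, so I'll touch up there.

Emit:
play_rows:
  commands:
    - {"delta_pos": [-15,0,0],"turn": 0,"hand": 1}
    - {"delta_pos": [-10,0,-25],"turn": 0,"hand": 1}
    - {"delta_pos": [0,-40,-25],"turn": 0,"hand": 1}
    - {"delta_pos": [0,-45,0],"turn": 0,"hand": 1}
    - {"delta_pos": [0,-45,0],"turn": 0,"hand": 1}
    - {"delta_pos": [0,-45,0],"turn": 0,"hand": 1}
    - {"delta_pos": [0,-40,20],"turn": 0,"hand": 1}
    - {"delta_pos": [0,0,30],"turn": 0,"hand": 1}

```text
time: 30.3
position: [575.0, 86.4, 95.2]
eef_rot: [-179.7, -0.4, -5.9]
force: [0.2, 0.2, -0.5]
finger_gap: -0.002
```

Emit:
play_rows:
  commands:
    - {"delta_pos": [5,0,0],"turn": 0,"hand": 1}
    - {"delta_pos": [5,0,0],"turn": 0,"hand": 1}
    - {"delta_pos": [4,0,0],"turn": 0,"hand": 1}
    - {"delta_pos": [1,0,0],"turn": 0,"hand": 1}
    - {"delta_pos": [1,0,0],"turn": 0,"hand": 1}
    - {"delta_pos": [1,0,0],"turn": 0,"hand": 1}
    - {"delta_pos": [1,0,0],"turn": 0,"hand": 1}

```text
time: 31.0
position: [590.7, 76.2, 94.2]
eef_rot: [-180.0, -0.0, -6.4]
force: [0.3, -0.0, 0.5]
finger_gap: 0.001
```

```bash
python3 st.py
```

```text
t 31.0 tcp clamp [-80.86 108.39] z 94.21090114366373 rot [-179.99   -0.01   -6.39] yawrel 0.008324703059352956 Fclamp [0.34 0.  ] gap 0.001058940672949349
```

Emit:
play_rows:
  commands:
    - {"delta_pos": [0.8,0,0],"turn": 0,"hand": 1}
    - {"delta_pos": [0.8,0,0],"turn": 0,"hand": 1}

```text
time: 31.2
position: [591.2, 76.3, 93.7]
eef_rot: [180.0, 0.1, -6.4]
force: [-4.8, 0.6, 2.1]
finger_gap: 0.0
```

Emit:
play_rows:
  commands:
    - {"delta_pos": [0.6,0,0],"turn": 0,"hand": 1}
    - {"delta_pos": [0.6,0,0],"turn": 0,"hand": 1}

```text
time: 31.4
position: [591.3, 76.3, 93.4]
eef_rot: [179.9, 0.3, -6.3]
force: [-7.5, 1.1, 2.4]
finger_gap: -0.001
```

Emit:
play_rows:
  commands:
    - {"delta_pos": [0.6,0,0],"turn": 0,"hand": 1}

```text
time: 31.5
position: [591.5, 76.3, 93.3]
eef_rot: [179.9, 0.3, -6.3]
force: [-8.5, 1.5, 3.1]
finger_gap: -0.005
```

Emit:
play_rows:
  commands:
    - {"delta_pos": [0.6,0,0],"turn": 0,"hand": 1}

```text
time: 31.6
position: [591.9, 76.4, 93.2]
eef_rot: [179.9, 0.3, -6.3]
force: [-9.1, 1.8, 3.0]
finger_gap: -0.004
```

Emit:
play_rows:
  commands:
    - {"delta_pos": [0.5,0,0],"turn": 0,"hand": 1}

```text
time: 31.7
position: [592.3, 76.4, 93.2]
eef_rot: [179.9, 0.3, -6.3]
force: [-9.3, 2.0, 2.8]
finger_gap: -0.002
```

Emit:
play_rows:
  commands:
    - {"delta_pos": [0.5,0,0],"turn": 0,"hand": 1}

```text
time: 31.8
position: [592.7, 76.4, 93.2]
eef_rot: [179.9, 0.4, -6.3]
force: [-8.8, 2.0, 2.8]
finger_gap: 0.002
```

Emit:
play_rows:
  commands:
    - {"delta_pos": [0.5,0,0],"turn": 0,"hand": 1}

```text
time: 31.9
position: [593.1, 76.4, 93.2]
eef_rot: [179.9, 0.4, -6.3]
force: [-9.5, 2.5, 2.6]
finger_gap: 0.0
```

Emit:
play_rows:
  commands:
    - {"delta_pos": [0.5,0,0],"turn": 0,"hand": 1}

```text
time: 32.0
position: [593.4, 76.4, 93.1]
eef_rot: [179.9, 0.4, -6.3]
force: [-9.6, 3.6, 2.7]
finger_gap: 0.0
```

Emit:
play_rows:
  commands:
    - {"delta_pos": [0.4,0,0],"turn": 0,"hand": 1}

```text
time: 32.1
position: [593.5, 76.4, 93.1]
eef_rot: [179.9, 0.4, -6.3]
force: [-11.2, 2.3, 2.3]
finger_gap: -0.0
```

Emit:
play_rows:
  commands:
    - {"delta_pos": [0.4,0,0],"turn": 0,"hand": 1}

```text
time: 32.2
position: [593.7, 76.4, 93.0]
eef_rot: [179.9, 0.5, -6.3]
force: [-12.7, 2.0, 3.5]
finger_gap: 0.001
```

Emit:
play_rows:
  commands:
    - {"delta_pos": [0.4,0,0],"turn": 0,"hand": 1}

```text
time: 32.3
position: [593.9, 76.3, 93.0]
eef_rot: [179.9, 0.5, -6.3]
force: [-12.1, 2.1, 4.0]
finger_gap: 0.001
```

Emit:
play_rows:
  commands:
    - {"delta_pos": [0.4,0,0],"turn": 0,"hand": 1}

```text
time: 32.4
position: [594.0, 76.3, 93.0]
eef_rot: [179.9, 0.5, -6.3]
force: [-12.4, 3.1, 3.6]
finger_gap: 0.003
```

```bash
python3 st.py
```

```text
t 32.4 tcp clamp [-77.58 108.84] z 92.96598171445291 rot [179.91   0.5   -6.29] yawrel 0.11256111602912444 Fclamp [-12.64   1.72] gap 0.0030669911860266353
```

Emit:
play_rows:
  commands:
    - {"delta_pos": [-15,0,0],"turn": 0,"hand": 1}
    - {"delta_pos": [-11,0,-25],"turn": 0,"hand": 1}
    - {"delta_pos": [0,40,-25],"turn": 0,"hand": 1}
    - {"delta_pos": [0,45,0],"turn": 0,"hand": 1}
    - {"delta_pos": [0,45,0],"turn": 0,"hand": 1}
    - {"delta_pos": [0,45,0],"turn": 0,"hand": 1}
    - {"delta_pos": [0,41,20],"turn": 0,"hand": 1}
    - {"delta_pos": [0,0,30],"turn": 0,"hand": 1}

```text
time: 33.2
position: [548.4, -143.9, 94.9]
eef_rot: [179.8, -0.3, -6.9]
force: [0.5, 0.2, -0.4]
finger_gap: -0.004
```

Emit:
play_rows:
  commands:
    - {"delta_pos": [5,0,0],"turn": 0,"hand": 1}
    - {"delta_pos": [5,0,0],"turn": 0,"hand": 1}
    - {"delta_pos": [4,0,0],"turn": 0,"hand": 1}
    - {"delta_pos": [1,0,0],"turn": 0,"hand": 1}
    - {"delta_pos": [1,0,0],"turn": 0,"hand": 1}
    - {"delta_pos": [1,0,0],"turn": 0,"hand": 1}

```text
time: 33.8
position: [565.6, -137.6, 94.4]
eef_rot: [180.0, -0.0, -6.3]
force: [-0.4, -0.2, 0.2]
finger_gap: 0.001
```

Emit:
play_rows:
  commands:
    - {"delta_pos": [1,0,0],"turn": 0,"hand": 1}
    - {"delta_pos": [1,0,0],"turn": 0,"hand": 1}

```text
time: 34.0
position: [567.3, -138.2, 94.0]
eef_rot: [180.0, -0.0, -6.4]
force: [0.7, -0.4, -0.3]
finger_gap: -0.004
```

```bash
python3 st.py
```

```text
t 34.0 tcp clamp [ -80.22 -107.28] z 94.00936023069468 rot [180.    -0.    -6.36] yawrel 0.03921811062210967 Fclamp [ 0.71 -0.32] gap -0.004164304793345363
```

Emit:
play_rows:
  commands:
    - {"delta_pos": [0.8,0,0],"turn": 0,"hand": 1}
    - {"delta_pos": [0.8,0,0],"turn": 0,"hand": 1}

```text
time: 34.2
position: [568.0, -138.4, 93.6]
eef_rot: [180.0, 0.1, -6.4]
force: [-3.9, 1.1, 0.8]
finger_gap: 0.001
```

Emit:
play_rows:
  commands:
    - {"delta_pos": [0.6,0,0],"turn": 0,"hand": 1}
    - {"delta_pos": [0.6,0,0],"turn": 0,"hand": 1}

```text
time: 34.4
position: [568.2, -138.5, 93.5]
eef_rot: [180.0, 0.2, -6.4]
force: [-7.5, 1.2, 2.1]
finger_gap: 0.002
```

Emit:
play_rows:
  commands:
    - {"delta_pos": [0.6,0,0],"turn": 0,"hand": 1}

```text
time: 34.5
position: [568.2, -138.5, 93.3]
eef_rot: [180.0, 0.3, -6.4]
force: [-8.7, 0.4, 2.7]
finger_gap: -0.002
```

Emit:
play_rows:
  commands:
    - {"delta_pos": [0.5,0,0],"turn": 0,"hand": 1}

```text
time: 34.6
position: [568.4, -138.6, 93.3]
eef_rot: [180.0, 0.3, -6.4]
force: [-8.3, 1.0, 2.4]
finger_gap: -0.002
```

Emit:
play_rows:
  commands:
    - {"delta_pos": [0.5,0,0],"turn": 0,"hand": 1}

```text
time: 34.7
position: [568.7, -138.6, 93.2]
eef_rot: [180.0, 0.4, -6.4]
force: [-10.2, 0.6, 2.4]
finger_gap: 0.002
```

Emit:
play_rows:
  commands:
    - {"delta_pos": [0.5,0,0],"turn": 0,"hand": 1}

```text
time: 34.8
position: [568.9, -138.8, 93.2]
eef_rot: [180.0, 0.4, -6.4]
force: [-10.2, 0.2, 3.9]
finger_gap: 0.004
```

Emit:
play_rows:
  commands:
    - {"delta_pos": [0.4,0,0],"turn": 0,"hand": 1}

```text
time: 34.9
position: [569.0, -138.8, 93.1]
eef_rot: [180.0, 0.4, -6.4]
force: [-10.9, 1.9, 2.3]
finger_gap: -0.0
```

Emit:
play_rows:
  commands:
    - {"delta_pos": [0.4,0,0],"turn": 0,"hand": 1}

```text
time: 35.0
position: [569.1, -138.8, 93.1]
eef_rot: [180.0, 0.5, -6.4]
force: [-11.5, 0.8, 3.4]
finger_gap: 0.004
```

Emit:
play_rows:
  commands:
    - {"delta_pos": [0.4,0,0],"turn": 0,"hand": 1}

```text
time: 35.1
position: [569.3, -138.8, 93.0]
eef_rot: [180.0, 0.5, -6.4]
force: [-12.2, 1.3, 4.0]
finger_gap: -0.001
```

Emit:
play_rows:
  commands:
    - {"delta_pos": [0.3,0,0],"turn": 0,"hand": 1}

```text
time: 35.2
position: [569.4, -138.9, 93.0]
eef_rot: [180.0, 0.5, -6.4]
force: [-12.4, 0.6, 3.8]
finger_gap: -0.0
```

```bash
python3 st.py
```

```text
t 35.2 tcp clamp [ -78.09 -107.76] z 93.00674479651789 rot [179.97   0.53  -6.39] yawrel 0.00524930731305151 Fclamp [-12.38  -0.82] gap -0.00011730076756452575
```

One last light check of the left end, since the tool has to go left for the keeper anyway.

Emit:
play_rows:
  commands:
    - {"delta_pos": [-15,0,0],"turn": 0,"hand": 1}
    - {"delta_pos": [-8,0,-25],"turn": 0,"hand": 1}
    - {"delta_pos": [0,-40,-25],"turn": 0,"hand": 1}
    - {"delta_pos": [0,-45,0],"turn": 0,"hand": 1}
    - {"delta_pos": [0,-45,0],"turn": 0,"hand": 1}
    - {"delta_pos": [0,-45,0],"turn": 0,"hand": 1}
    - {"delta_pos": [0,-41,20],"turn": 0,"hand": 1}
    - {"delta_pos": [0,0,30],"turn": 0,"hand": 1}

```text
time: 36.0
position: [577.0, 86.3, 94.9]
eef_rot: [-179.7, -0.3, -5.9]
force: [1.0, -0.9, -0.5]
finger_gap: -0.0
```

Emit:
play_rows:
  commands:
    - {"delta_pos": [5,0,0],"turn": 0,"hand": 1}
    - {"delta_pos": [5,0,0],"turn": 0,"hand": 1}
    - {"delta_pos": [4,0,0],"turn": 0,"hand": 1}
    - {"delta_pos": [1,0,0],"turn": 0,"hand": 1}
    - {"delta_pos": [1,0,0],"turn": 0,"hand": 1}
    - {"delta_pos": [1,0,0],"turn": 0,"hand": 1}

```text
time: 36.6
position: [591.9, 75.8, 94.5]
eef_rot: [-180.0, -0.0, -6.4]
force: [0.7, 0.3, -1.0]
finger_gap: -0.001
```

Emit:
play_rows:
  commands:
    - {"delta_pos": [0.8,0,0],"turn": 0,"hand": 1}
    - {"delta_pos": [0.8,0,0],"turn": 0,"hand": 1}

```text
time: 36.8
position: [593.1, 76.1, 94.0]
eef_rot: [180.0, 0.0, -6.4]
force: [-1.4, 0.6, 0.1]
finger_gap: -0.001
```

Emit:
play_rows:
  commands:
    - {"delta_pos": [0.6,0,0],"turn": 0,"hand": 1}
    - {"delta_pos": [0.6,0,0],"turn": 0,"hand": 1}

```text
time: 37.0
position: [593.3, 76.1, 93.6]
eef_rot: [180.0, 0.1, -6.4]
force: [-5.0, 0.0, 1.7]
finger_gap: -0.002
```

Emit:
play_rows:
  commands:
    - {"delta_pos": [0.6,0,0],"turn": 0,"hand": 1}
    - {"delta_pos": [0.6,0,0],"turn": 0,"hand": 1}

```text
time: 37.2
position: [593.4, 76.1, 93.4]
eef_rot: [179.9, 0.3, -6.3]
force: [-7.1, 0.7, 3.0]
finger_gap: -0.003
```

Emit:
play_rows:
  commands:
    - {"delta_pos": [0.5,0,0],"turn": 0,"hand": 1}
    - {"delta_pos": [0.4,0,0],"turn": 0,"hand": 1}

```text
time: 37.4
position: [593.6, 76.1, 93.2]
eef_rot: [179.9, 0.4, -6.3]
force: [-9.7, 1.2, 2.7]
finger_gap: 0.002
```

Emit:
play_rows:
  commands:
    - {"delta_pos": [0.4,0,0],"turn": 0,"hand": 1}

```text
time: 37.5
position: [593.7, 76.1, 93.1]
eef_rot: [179.9, 0.4, -6.3]
force: [-10.8, 1.4, 3.0]
finger_gap: -0.004
```

Emit:
play_rows:
  commands:
    - {"delta_pos": [0.4,0,0],"turn": 0,"hand": 1}

```text
time: 37.6
position: [593.9, 76.0, 93.1]
eef_rot: [179.9, 0.4, -6.3]
force: [-11.3, 1.1, 3.5]
finger_gap: -0.002
```

Emit:
play_rows:
  commands:
    - {"delta_pos": [0.4,0,0],"turn": 0,"hand": 1}

```text
time: 37.7
position: [594.0, 76.0, 93.0]
eef_rot: [179.9, 0.5, -6.3]
force: [-12.5, 1.9, 3.8]
finger_gap: -0.002
```

Emit:
play_rows:
  commands:
    - {"delta_pos": [0.3,0,0],"turn": 0,"hand": 1}

```text
time: 37.8
position: [594.1, 76.0, 93.0]
eef_rot: [179.9, 0.5, -6.3]
force: [-12.5, 1.9, 4.4]
finger_gap: 0.001
```

```bash
python3 st.py
```

```text
t 37.8 tcp clamp [-77.52 108.56] z 92.99017456929306 rot [179.9    0.48  -6.31] yawrel 0.09341103006575757 Fclamp [-12.59   0.52] gap 0.0006483132669928414
```

Both coasters are pressed. Next the keeper: back off, lift, and go to the left of the blade.

Emit:
play_rows:
  commands:
    - {"delta_pos": [-20,0,0],"turn": 0,"hand": 1}
    - {"delta_pos": [-25,0,-30],"turn": 0,"hand": 1}
    - {"delta_pos": [-25,0,-27],"turn": 0,"hand": 1}
    - {"delta_pos": [0,-40,0],"turn": 0,"hand": 1}
    - {"delta_pos": [0,-40,0],"turn": 0,"hand": 1}
    - {"delta_pos": [0,-18,0],"turn": 0,"hand": 1}
    - {"delta_pos": [0,0,0],"turn": 0,"hand": 1}

```text
time: 38.5
position: [539.8, 184.7, 151.1]
eef_rot: [-179.9, -0.1, -6.1]
force: [-0.1, -0.8, -0.0]
finger_gap: -0.001
```

```bash
python3 st.py
```

```text
t 38.5 tcp clamp [-143.54  210.49] z 151.0531739586229 rot [-179.86   -0.1    -6.1 ] yawrel 0.2979578148643167 Fclamp [-0.03 -0.8 ] gap -0.0009295034821504641
```

Emit:
play_rows:
  commands:
    - {"delta_pos": [0,0,30],"turn": 0,"hand": 1}
    - {"delta_pos": [0,0,23],"turn": 0,"hand": 1}
    - {"delta_pos": [0,9,0],"turn": 0,"hand": 1}
    - {"delta_pos": [-1,9,0],"turn": 0,"hand": 1}
    - {"delta_pos": [-2,11,0],"turn": 0,"hand": 1}
    - {"delta_pos": [-2,11,0],"turn": 0,"hand": 1}

```text
time: 39.1
position: [530.4, 140.4, 99.0]
eef_rot: [-179.9, -0.1, -6.4]
force: [1.0, 1.2, -1.5]
finger_gap: -0.002
```

Emit:
play_rows:
  commands:
    - {"delta_pos": [2,12,0],"turn": 0,"hand": 1}
    - {"delta_pos": [3,12,0],"turn": 0,"hand": 1}
    - {"delta_pos": [8,11,0],"turn": 0,"hand": 1}
    - {"delta_pos": [8,11,0],"turn": 0,"hand": 1}

```text
time: 39.5
position: [546.3, 92.4, 98.0]
eef_rot: [180.0, 0.0, -6.4]
force: [-0.8, 1.3, -0.4]
finger_gap: -0.003
```

```bash
python3 st.py
```

```text
t 39.5 tcp clamp [-126.85  119.5 ] z 97.98196467845591 rot [179.99   0.    -6.38] yawrel 0.02154677592428733 Fclamp [-0.99  1.16] gap -0.002651820734883015
```

Light contact force shows the blade is moving. Now the last part, up to the stop.

Emit:
play_rows:
  commands:
    - {"delta_pos": [7,4,0],"turn": 0,"hand": 1}
    - {"delta_pos": [7,4,0],"turn": 0,"hand": 1}
    - {"delta_pos": [6,3,0],"turn": 0,"hand": 1}
    - {"delta_pos": [3,1,0],"turn": 0,"hand": 1}
    - {"delta_pos": [1,0,0],"turn": 0,"hand": 1}

```text
time: 40.0
position: [568.5, 78.9, 97.7]
eef_rot: [180.0, 0.0, -6.4]
force: [-1.6, -1.1, -0.1]
finger_gap: 0.003
```

Emit:
play_rows:
  commands:
    - {"delta_pos": [1,0,0],"turn": 0,"hand": 1}
    - {"delta_pos": [1,0,0],"turn": 0,"hand": 1}

```text
time: 40.2
position: [569.9, 78.9, 97.8]
eef_rot: [180.0, 0.0, -6.3]
force: [-1.3, -0.0, 0.1]
finger_gap: -0.0
```

```bash
python3 st.py
```

```text
t 40.2 tcp clamp [-101.88  108.73] z 97.78469140907883 rot [179.98   0.04  -6.35] yawrel 0.05202535729878566 Fclamp [-1.28 -0.17] gap -0.00019829041377677006
```

Emit:
play_rows:
  commands:
    - {"delta_pos": [1,0,0],"turn": 0,"hand": 1}
    - {"delta_pos": [1,0,0],"turn": 0,"hand": 1}
    - {"delta_pos": [1,0,0],"turn": 0,"hand": 1}

```text
time: 40.5
position: [572.0, 78.6, 97.7]
eef_rot: [180.0, 0.1, -6.3]
force: [-6.6, 1.1, 4.7]
finger_gap: 0.0
```

Emit:
play_rows:
  commands:
    - {"delta_pos": [1,0,0],"turn": 0,"hand": 1}
    - {"delta_pos": [1,0,0],"turn": 0,"hand": 1}

```text
time: 40.7
position: [572.3, 78.6, 97.7]
eef_rot: [179.9, 0.3, -6.3]
force: [-11.4, 1.6, 9.2]
finger_gap: 0.004
```

```bash
python3 st.py
```

```text
t 40.7 tcp clamp [-99.39 108.68] z 97.67039913222331 rot [179.93   0.33  -6.31] yawrel 0.08702647325648094 Fclamp [-11.56   0.35] gap 0.0035960208165879064
```

The force jumped at the stop, with the blade front still about 8 mm behind the bar. Letting go and retreating.

Emit:
play_rows:
  commands:
    - {"delta_pos": [-5,0,0],"turn": 0,"hand": 1}
    - {"delta_pos": [-20,0,0],"turn": 0,"hand": 1}
    - {"delta_pos": [-20,0,-30],"turn": 0,"hand": 1}
    - {"delta_pos": [-20,0,-40],"turn": 0,"hand": 1}
    - {"delta_pos": [-10,20,-40],"turn": 0,"hand": 1}
    - {"delta_pos": [0,40,-40],"turn": 0,"hand": 1}
    - {"delta_pos": [0,45,0],"turn": 0,"hand": 1}
    - {"delta_pos": [0,45,0],"turn": 0,"hand": 1}

```text
time: 41.5
position: [485.3, -59.0, 245.0]
eef_rot: [-180.0, -0.3, -6.3]
force: [1.2, -0.0, 0.2]
finger_gap: -0.003
```

Emit:
play_rows:
  commands:
    - {"delta_pos": [0,45,0],"turn": 0,"hand": 1}
    - {"delta_pos": [0,45,0],"turn": 0,"hand": 1}
    - {"delta_pos": [0,45,0],"turn": 0,"hand": 1}
    - {"delta_pos": [0,45,0],"turn": 0,"hand": 1}
    - {"delta_pos": [0,45,0],"turn": 0,"hand": 1}
    - {"delta_pos": [0,45,0],"turn": 0,"hand": 1}
    - {"delta_pos": [0,45,0],"turn": 0,"hand": 1}
    - {"delta_pos": [0,0,0],"turn": 0,"hand": 1}

```text
time: 42.3
position: [447.8, -378.1, 243.4]
eef_rot: [179.8, -0.1, -6.9]
force: [-1.0, 0.2, -0.3]
finger_gap: -0.0
```

```bash
python3 shot.py z big
```

```text
(no output)
```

View pics/z.png

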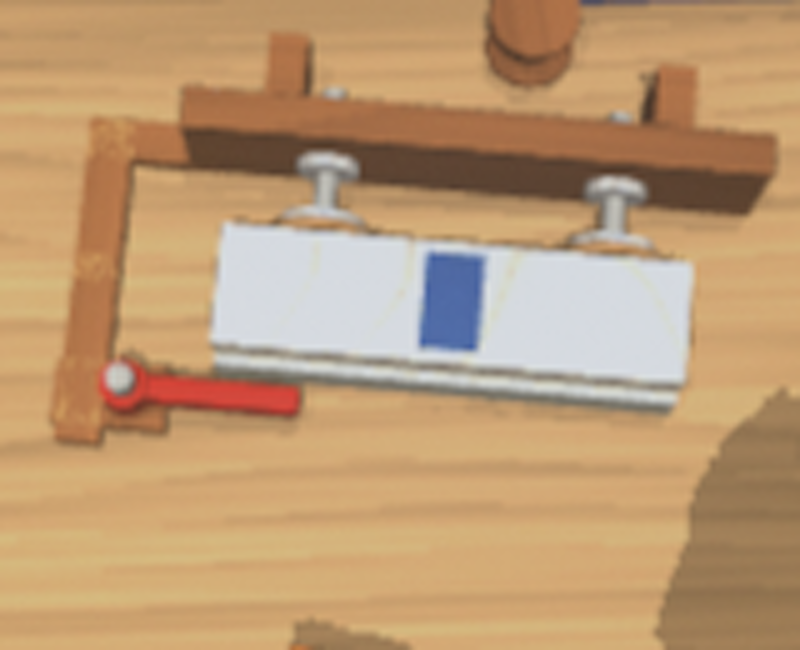

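The keeper is closed: its blade, from (120,378) to (298,400), lies parallel behind the bar. The bar is square against both coasters, with its front edge running from (222,222) to (692,263).

```bash
python3 -c "
from bf import *
from rig import workorder
bar([(FL,(245+222/5,110+222/5)),(FR,(245+692/5,110+263/5)),(BR,(245+684/5,110+384/5)),(BL,(245+212/5,110+346/5))])
print(workorder.finish_job())"
```

```text
bar mid [-31.64   5.4 ] deg -0.038565926687977634 frontL/R 0.4137236782657123 0.3127583259215274 pushL [-69.57 109.43] pushR [-69.71 -98.57]
[-0.38  0.05  0.54 -0.3   0.64  0.33 -0.9  -0.12]
the job is handed in; nothing more can be done
None
```

I walked the bar home with short alternating pushes, closed the keeper behind it and handed the job in at about 42 s; no verdict came back.

- **Pushing:** the swings stayed within about ±10°. Creeping steps pressed each coaster until the push force rose clearly. The largest wrist force I read during any push was about 15 N. That is right at the limit: one reading of the left press came to 14.9 N in the table plane (13.5 N forward, the rest sideways, with about 1 N of noise), or about 15.3 N with its vertical part. The other presses peaked at about 13 N forward. Forces are only reported at the end of each move, so I can't rule out a brief peak above 15 N.
- **Keeper:** I turned it until the force jumped at its stop, then let go and backed the arm away.
- **Final picture:** the bar is square to the clamp (0.0°) and 5 mm off sideways. Its front face stands 0.3 to 0.4 mm past the relaxed coaster faces, which is within the 2 mm camera error, so the evidence for both coasters being pressed is the force rise. The keeper blade lies parallel behind the bar.
- **Disagreements:** camera-only bar positions differed from the contact positions by up to about 4 mm on the way, so I relied on contact force at the end. I did not re-measure the bystanders, but the fingers stayed clear of them.
- **Picture count:** I viewed 12 pictures, two over the budget.

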